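Put the shoe-care tins back on their column and close the tray

TASK

Two closed shoe-care tins were left lying on the slanted shoe rest: stack them on the big tin in the pull-out tray, first the wide one, then the narrow one on top, setting each down (not dropping it) level, centred and square on the tin below with the long sides in line. Then gently push the tray fully home under the credenza's top, without slamming it, so that the column stays square. Do not touch the brush, the lint roller, the shoe horn or the glass vase.

Things in the scene. Friction and masses are not known exactly. Their poses are not given: they have to be found in the camera images.
- wide_tin: closed plain steel tin with a hinged lid, 100 long (its x) x 64 wide (its y) x 38 high mm, about 0.2 kg; origin at the middle of its underside, z out of its lid. It starts lying lid up on the slanted rest, its x pointing up the slope, its lower end against the heel stop; which of the two tins is on the left varies. The start poses are tilted with the slope (30 degrees).
- narrow_tin: closed plain steel tin with a hinged lid, 100 long (its x) x 46 wide (its y) x 30 high mm, about 0.15 kg; origin at the middle of its underside, z out of its lid. Lies beside the wide tin on the rest in the same way, the two middles about 120 mm apart.
- big_tin: the biggest closed steel tin, the foot of the column, 110 long (its x) x 84 wide (its y) x 44 high mm, about 0.6 kg, loose, standing level on the floor of the tray in its left (+y) part, turned a little; origin at the middle of its underside. Column: its flat top is 44 mm above its origin, the wide tin adds 38 mm, the narrow one 30 mm.
- rest: fixed slanted shoe rest (wood board on a steel frame), on the deck to the left. Origin on the deck below the middle of its front, low edge; x points up-slope (away from the robot at yaw 0). The board's face is 270 mm wide and 220 mm long, rises 30 degrees towards +x from 34 mm above the deck at the front edge. A steel heel stop 12 mm high stands along the front edge.
- tray (a joint): slide of the white laminate tray: 0 m when drawn out as at the start, 0.20 m when fully home (a stop). It moves along world +x; about 3 N of friction and light damping, it stays where it is left. The tray is 310 mm deep (x) and 400 mm wide (y), its floor's upper face 14 mm above the deck, side and back walls up to 44 mm above the deck.
- tray_front (a point): middle of the outer (robot-side) face of the tray's front panel, 30 mm above the deck; moves with the tray, axes as the world. The panel is 416 mm wide, 18 mm thick, and reaches from 6 to 44 mm above the deck in the middle (a finger dip 120 mm wide) and to 56 mm beside it; push anywhere on this face. When home this face stands 20 mm in front of the credenza's top.
- top_edge (a point): middle of the upper front edge of the credenza's fixed top, a board 24 mm thick whose underside is 150 mm above the deck (upper face 174 mm); it covers the space behind this edge (+x) over 340 mm and 1240 mm of width. The gripper must keep clear of this edge as it follows the tray. At the start this edge is 95 to 125 mm beyond the middle of the big tin.
- brush: bystander: shoe brush with a steel back and black bristles, 150 x 44 x 56 mm, bristles down in the tray to the right of the big tin; origin under its middle
- lint_roller: bystander: lint roller, white paper roll 100 x 44 mm with a white plastic handle towards the robot, lying in the tray right of the brush; origin under the axis, on the tray floor
- shoe_horn: bystander: dark silicone shoe horn 190 x 42 x 9 mm, lying flat at the tray's right side; origin under its middle
- vase: bystander: glass vase, 100 mm across and 165 mm high, standing on the credenza's top behind and to the left of the column, its middle 70 to 110 mm behind the front edge; origin under its middle
Not all that is in view belongs to the job. Leave any green look-alike of the narrow_tin alone. Leave any pink look-alike of the wide_tin alone.

How it is judged:
By the outcome, as a careful person would: the job done as asked, in the order asked, and still so for the second after the job is handed in, with the robot touching nothing.
It also fails if it takes over 72 s, if anything falls off the work surface, if the arm or the gripper's body presses on something with over 40 N, if the wrist force passes 120 N, or if a joint passes its speed limit or range.

ROBOT

A 6-joint arm with a two-finger parallel gripper is mounted at the origin on the work surface. World frame = base frame: x ahead of the robot, y to its left, z up, the work surface at z = 0. Lengths are in m, angles in rad, forces in N, time in s.
With the tool pointing down it reaches from about 0.325 to 0.9 m from the base axis. Payload 6.1 kg.
Tool frame: the origin (TCP) lies midway between the tips of the shut fingers; the grasp point (between the pads) lies 19 mm behind it; z points along the fingers, y is the line along which they close (so a half turn about z gives the same grasp; the last joint's range is limited). The gripper opens to 87 mm and grips with 3 to 60 N. Pads are 19 mm wide; open, the fingers measure 117 mm over their backs; the gripper's body (75 mm by 190 mm) begins 51 mm behind the grasp point.
Start: joints at [-1.446, 0.22, 1.526, -0, 1.395, -0.126], TCP at [0.155, -0.605, 0.223] pointing down, gripper open.
Joint ranges: [-2.98, 2.98], [-0.91, 2.08], [0.09, 2.57], [-1.24, 4.39], [0.2, 2.65], [-2.68, 2.68]. Speed limits (rad/s): [2.57, 2.57, 3.01, 3.14, 3.14, 3.14].

INTERFACE

Orientations are given as [roll, pitch, yaw] about the fixed x, y, z axes, in that order (R = Rz(yaw) Ry(pitch) Rx(roll)).
In Python, from bench import sensors, vision, ctrl gives the robot as it stands.
- The arm moves only by the shell command python3 -m crank 'ROWS' [FORCE]. ROWS is JSON, a list of rows, each an object of numbers: "dx", "dy", "dz": the shift along the tool's x, y, z in m; "yaw": the turn about the tool's z in rad; "claw": the opening, from 0 (shut) to 1 (fully open). In form: [{"dx": .., "dy": .., "dz": .., "yaw": .., "claw": ..}, ...]. A call has 1 to 10 rows; each row shifts and turns the commanded pose from where the row before left it, along the tool's axes as they then stand; what a row does not reach is not made up. A row lasts 1/10 s, in which the tool goes at most 50 mm and 8.59 degrees, less where a joint would pass 70% of its speed; a pose out of reach is approached as far as the arm can. A call with a gripper value outside its range is refused whole. The fingers move at their own pace and stop on an object; FORCE is the grip in N (left out, the last holds). Time passes only in rows, so rows that do not move let the fingers close. It gives the time, the measured TCP pose, the force, the opening and the grip force at its end, in the units of the state.
- sensors.observe(): the state, without advancing time (a new reading comes with each control period).
- vision.read_camera(name): name is "side" or "top"; returns the picture (420x560x3 uint8, blue, green, red); there is no depth.
- vision.get_calibration(name): a dict with "vertical_fov" (degrees; the focal length in pixels is half the picture's height over the tangent of half this angle, whatever the lens; pixels are square), "cx", "cy" (the principal point, pixels), "origin" and "attitude" of the camera in the world. Camera axes: x right, y up, looking along -z (the intrinsics and any distortion apply to the point x, -y, -z); pixel columns grow to the right and rows downward; lengths in m; the calibration is good to about 2 mm. A picture is of the moment at which its call begins. get_calibration takes no time and is no camera call.
- ctrl.job_done(): hands the job in; it is judged then, once.
The state is a dict: "clock": time; "joint_pos": joint angles; "joint_vel": joint speeds; "tau": joint torques, N m; "position": TCP position; "eef_rot": TCP orientation; "contact_force": force on the tool from outside, world axes, zero at the start; "moment": the same for the moment, N m; "gripper_width": opening from 0.0 (shut) to 1.0 (fully open); "grip_force": force on a finger pad.
Only numpy, scipy, OpenCV 4.12 (cv2) and the standard library are available. Lean on these libraries where they do the work, as an engineer would, in place of code of your own. Each camera call takes 0.05 s, during which the arm holds its last target. There are 200 camera calls.

## Working session

There is one attempt and no reset: what is moved stays moved. The work goes in short steps, Python scripts to look and compute and a shell command to move; the robot and the scene stay as the last step left them, time stands still between calls to the robot, and variables do not carry over. Pictures are saved under pics/ and viewed, at most 10 in all, crops included, and the job is handed in when it is done.

```bash
ls; mkdir -p pics; python3 - <<'E'
from bench import sensors, vision
import cv2
print(sensors.observe())
for n in("side","top"):
    cv2.imwrite(f"pics/{n}0.png",vision.read_camera(n)); print(n,vision.get_calibration(n))
E
```

```text
pics
{'clock': 0.0, 'joint_pos': array([-1.44605961e+00,  2.21261550e-01,  1.52761901e+00, -2.25148405e-05,
        1.39469265e+00, -1.26087030e-01]), 'joint_vel': array([-9.49040793e-06,  7.99569413e-04, -1.10249076e-03, -2.11854312e-04,
       -1.50950760e-03,  5.40962989e-04]), 'tau': array([-1.48369618e-03, -4.94613433e+01, -3.87374318e+01,  6.98558078e-02,
        5.75125893e-02, -1.34814945e-04]), 'position': array([ 0.15504437, -0.60481654,  0.22141113]), 'eef_rot': array([-3.13962503e+00, -2.27078639e-04,  2.50827486e-01]), 'contact_force': array([ 0.79091326, -0.19555527, -0.52852045]), 'moment': array([ 0.00698564, -0.01303803, -0.01130766]), 'grip_force': 0.0, 'gripper_width': 0.9946668976437654}
side {'vertical_fov': 42.1035039675025, 'cx': 288.37659152541215, 'cy': 212.98986405987972, 'origin': array([-0.32721485,  0.84160237,  0.79770137]), 'attitude': array([ 1.06460664e+00,  6.92541068e-04, -2.33767848e+00])}
top {'vertical_fov': 56.939661664231174, 'cx': 280.6487992801865, 'cy': 200.86135519193402, 'origin': array([ 0.40073221, -0.01154456,  1.02280757]), 'attitude': array([ 0.13742214,  0.0433372 , -1.58427388])}
```

View pics/side0.png

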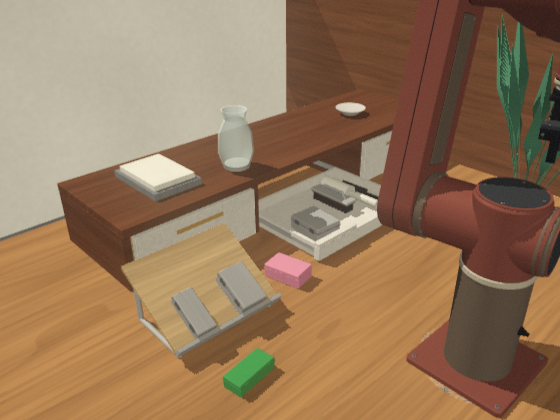

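View pics/top0.png

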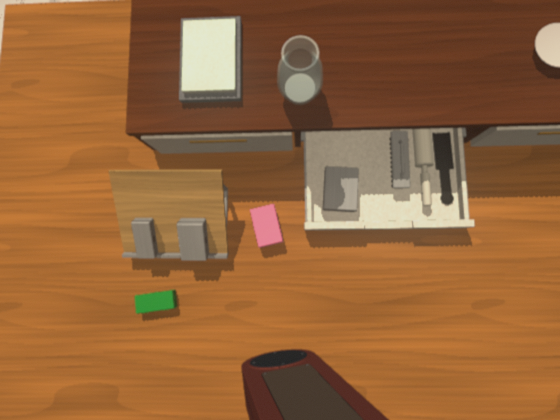

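```bash
cat > h.py <<'E'
import numpy as np, cv2
from scipy.spatial.transform import Rotation as R
from bench import vision
def cam(n):
    c=vision.get_calibration(n); f=210/np.tan(np.radians(c["vertical_fov"])/2)
    return f,c["cx"],c["cy"],np.array(c["origin"]),R.from_euler("xyz",c["attitude"]).as_matrix()
def rays(n,uv):
    f,cx,cy,o,M=cam(n); uv=np.atleast_2d(uv).astype(float)
    d=np.c_[(uv[:,0]-cx)/f,-(uv[:,1]-cy)/f,-np.ones(len(uv))]@M.T
    return o,d
def onplane(n,uv,p,nrm):
    o,d=rays(n,uv); return o+d*(((p-o)@nrm)/(d@nrm))[:,None]
def onz(n,uv,z): return onplane(n,uv,np.array([0,0,z]),np.array([0,0,1.]))
def proj(n,P):
    f,cx,cy,o,M=cam(n); q=(np.atleast_2d(P)-o)@M
    return np.c_[cx+f*q[:,0]/-q[:,2],cy-f*q[:,1]/-q[:,2]]
def tri(ua,ub):
    o1,d1=rays("top",ua);o2,d2=rays("side",ub);d1=d1[0]/np.linalg.norm(d1);d2=d2[0]/np.linalg.norm(d2)
    s=np.linalg.lstsq(np.c_[d1,-d2],o2-o1,rcond=None)[0]
    a=o1+s[0]*d1;b=o2+s[1]*d2; return (a+b)/2,np.linalg.norm(a-b)
E
python3 - <<'E'
import cv2,numpy as np
t=cv2.imread("pics/top0.png");s=cv2.imread("pics/side0.png")
a=cv2.resize(t[155:275,100:300],(800,480),interpolation=cv2.INTER_CUBIC)
cv2.imwrite("pics/c1.png",a)
b=cv2.resize(t[120:240,295:395],(400,480),interpolation=cv2.INTER_CUBIC)
c=cv2.resize(s[180:260,280:350],(400,457),interpolation=cv2.INTER_CUBIC)
c=cv2.copyMakeBorder(c,0,23,0,0,cv2.BORDER_CONSTANT)
cv2.imwrite("pics/c2.png",np.hstack([b,c]))
E
```

```text
(no output)
```

View pics/c1.png

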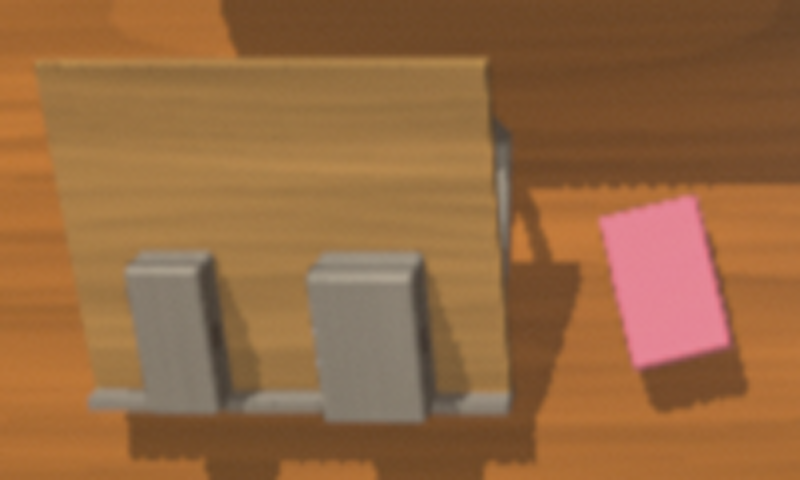

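View pics/c2.png

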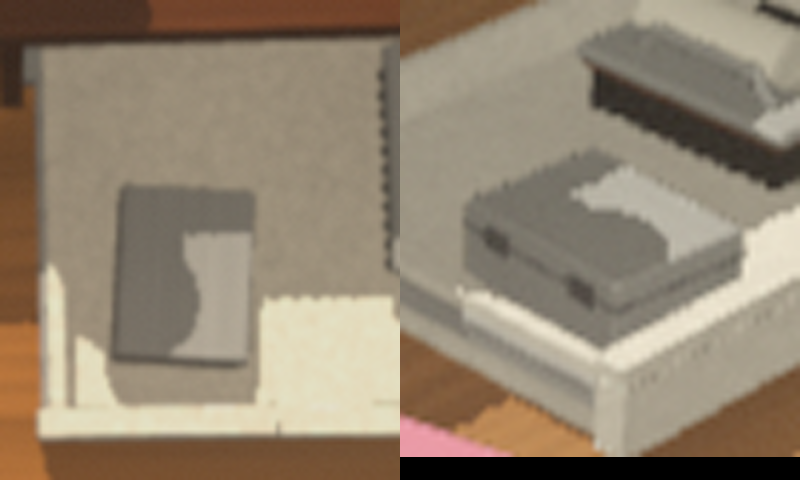

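```bash
python3 - <<'E'
from h import *
np.set_printoptions(precision=4,suppress=True)
c1=lambda a:np.array(a)/4+[100,155]-.375
c2=lambda a:np.array(a)/4+[295,120]-.375
B=onz("top",c1([(38,62),(488,60)]),.144);print("board top",B,np.linalg.norm(B[0]-B[1]))
F=onz("top",c1([(90,405),(510,405)]),.034+.0);print("front",F,np.linalg.norm(F[0]-F[1]))
yaw=np.arctan2(-(B[0]-B[1])[0],(B[0]-B[1])[1]); print("yaw",yaw)
mid=B.mean(0); ux=np.array([np.cos(yaw),np.sin(yaw),0]);
print("front mid from board",mid-ux*.22*np.cos(np.pi/6))
up=ux*np.cos(np.pi/6)+[0,0,.5]; n=-ux*.5+np.array([0,0,np.cos(np.pi/6)])
for nm,h,w,C in(("narrow",.03,.046,[(128,276),(207,276),(221,410),(148,410)]),("wide",.038,.064,[(310,283),(408,281),(429,421),(326,421)])):
    P=onplane("top",c1(C),mid+n*h,n); print(nm,P,"len",np.linalg.norm(P[0]-P[3]),np.linalg.norm(P[1]-P[2]),"w",np.linalg.norm(P[0]-P[1]),np.linalg.norm(P[2]-P[3]))
    print(" centre top",P.mean(0)," side px",proj("side",P.mean(0)), "up-slope dist of lower end from front",((P[2:].mean(0)-n*h-(mid-up*.22))@up))
Q=onz("top",c2([(122,186),(254,190),(247,362),(114,356)]),.058)
print("big",Q,"c",Q.mean(0),[np.linalg.norm(Q[i]-Q[(i+1)%4]) for i in range(4)])
for i,j in((3,0),(2,1)): d=Q[j]-Q[i];print("bigyaw",np.arctan2(d[1],d[0]))
for i,j in((1,0),(2,3)): d=Q[j]-Q[i];print("bigyaw",np.arctan2(-d[0],d[1]))
print("px",proj("side",Q))
T=onz("top",c2([(0,36),(400,36)]),.174);print("top edge",T)
T=onz("top",c2([(40,432),(400,437)]),.056);print("front panel",T)
V=onz("side",[(237,165)],.174);print("vase",V)
E
```

```text
board top [[0.6042 0.4299 0.144 ]
 [0.5992 0.1618 0.144 ]] 0.26808501113171956
front [[0.4031 0.44   0.034 ]
 [0.3995 0.1677 0.034 ]] 0.2723116543463158
yaw -0.018567472857546174
front mid from board [0.4112 0.2994 0.144 ]
narrow [[0.4796 0.3866 0.1072]
 [0.4788 0.3383 0.1073]
 [0.3988 0.3443 0.061 ]
 [0.3994 0.3907 0.0609]] len 0.09267952913019933 0.09255574108538657 w 0.04836159820902535 0.04637435245981881
 centre top [0.4392 0.365  0.0841]  side px [[196.5865 308.793 ]] up-slope dist of lower end from front 0.0019625524792465238
wide [[0.473  0.2734 0.1139]
 [0.4732 0.2144 0.1146]
 [0.3904 0.2119 0.0668]
 [0.3913 0.2762 0.0666]] len 0.09446012834210926 0.09554516101674132 w 0.059012849752741355 0.06425429543497331
 centre top [0.432  0.244  0.0905]  side px [[244.1425 283.2771]] up-slope dist of lower end from front -0.00035671720550827554
big [[ 0.6216 -0.0856  0.058 ]
 [ 0.617  -0.1685  0.058 ]
 [ 0.5079 -0.1597  0.058 ]
 [ 0.5132 -0.0775  0.058 ]] c [ 0.5649 -0.1228  0.058 ] [np.float64(0.08303566021879927), np.float64(0.10948712463757825), np.float64(0.08245644012542298), np.float64(0.10868323441927023)]
bigyaw -0.0749528449697194
bigyaw -0.08012953807316477
bigyaw -0.054575218724975706
bigyaw -0.06416476577823053
px [[291.9016 214.3369]
 [313.6862 205.1171]
 [340.3235 219.7201]
 [318.2505 229.7029]]
top edge [[ 0.6836 -0.0103  0.174 ]
 [ 0.6773 -0.2345  0.174 ]]
front panel [[ 0.4666 -0.0303  0.056 ]
 [ 0.4599 -0.2518  0.056 ]]
vase [[ 0.783  -0.0277  0.174 ]]
```

```bash
cat >> h.py <<'E'
def edge(g,p,q,r=3):
    "sub-pixel line near segment p-q: point, direction"
    p,q=np.array(p,float),np.array(q,float);d=(q-p)/np.linalg.norm(q-p);m=np.array([-d[1],d[0]])
    t=np.linspace(.12,.88,25);s=np.arange(-r,r+.01,.25)
    X=p+(q-p)*t[:,None]; G=X[:,None]+m*s[:,None]
    v=cv2.remap(cv2.GaussianBlur(g.astype(np.float32),(0,0),.7),G[...,0].astype(np.float32),G[...,1].astype(np.float32),cv2.INTER_LINEAR)
    gr=np.diff(v,axis=1); gr=gr*np.sign(gr.sum()) if abs(gr.sum())>0 else gr
    w=np.clip(gr,0,None)**3+1e-9; off=(w*(s[:-1]+.125)).sum(1)/w.sum(1)
    l=cv2.fitLine((X+m*off[:,None]).astype(np.float32),cv2.DIST_HUBER,0,.01,.01).ravel()
    return l[2:],l[:2]
def quad(g,C,r=3):
    L=[edge(g,C[i],C[(i+1)%4],r) for i in range(4)]
    out=[]
    for i in range(4):
        (a,u),(b,w)=L[i-1],L[i]; k=np.linalg.solve(np.c_[u,-w],b-a); out.append(a+k[0]*u)
    return np.array(out)
E
python3 - <<'E'
from h import *
np.set_printoptions(precision=4,suppress=True)
t=cv2.imread("pics/top0.png"); g=cv2.cvtColor(t,6); sat=cv2.cvtColor(t,40)[...,1]
c1=lambda a:np.array(a)/4+[100,155]-.375
c2=lambda a:np.array(a)/4+[295,120]-.375
def line(ch,p,q,z,nm):
    a,u=edge(ch,p,q); P=onz("top",[a-u*20,a+u*20],z); d=P[1]-P[0]; d*=np.sign(d[1]); print(nm,P.mean(0),"yaw",np.arctan2(-d[0],d[1]))
    return P.mean(0)
line(sat,(308,228.5),(360,228),.056,"panelL")
line(sat,(415,226),(468,225),.056,"panelR")
line(g,(310,129.5),(380,128.5),.15,"topedge under")
line(sat,*c1([(110,60),(480,59)]),.144,"board")
line(g,*c1([(60,60),(480,59)]),.144,"board g")
B=np.array([.6017,.2958,.144]);
for yaw in(-.0,-.0186):
  ux=np.array([np.cos(yaw),np.sin(yaw),0]);up=ux*np.cos(np.pi/6)+[0,0,.5]; n=-ux*.5+np.array([0,0,np.cos(np.pi/6)])
  for nm,h,C in(("narrow",.03,[(128,276),(207,276),(221,410),(148,410)]),("wide",.038,[(310,283),(408,281),(429,421),(326,421)])):
    q=quad(g,c1(C),2); P=onplane("top",q,B+n*h,n); e=[np.linalg.norm(P[i]-P[i-1]) for i in range(4)]
    print(nm,P.ravel(),"\n w/l",e,"c",P.mean(0),"yaw",[np.arctan2((P[i]-P[j])[1],(P[i]-P[j])[0]) for i,j in((0,3),(1,2))], "low",(P[2:].mean(0)-n*h-(B-up*.22))@up)
q=quad(g,c2([(122,186),(254,190),(247,362),(114,356)])); P=onz("top",q,.058)
print(P,P.mean(0),[np.linalg.norm(P[i]-P[i-1]) for i in range(4)])
for i,j in((0,3),(1,2)): d=P[i]-P[j];print("bigyaw",np.arctan2(d[1],d[0]))
for i,j in((0,1),(3,2)): d=P[i]-P[j];print("bigyaw",np.arctan2(-d[0],d[1]))
E
```

```text
panelL [ 0.4605 -0.1123  0.056 ] yaw -0.0008652635117205796
panelR [ 0.4607 -0.366   0.056 ] yaw 0.0018134545026607222
topedge under [ 0.6847 -0.133   0.15  ] yaw -0.0017901308612133591
board [0.6034 0.2615 0.144 ] yaw -0.01769658322786601
board g [0.6042 0.2768 0.144 ] yaw -0.028144460729081125
narrow [0.48   0.3899 0.1084 0.4791 0.3421 0.1078 0.3965 0.3461 0.0602 0.3978
 0.3923 0.0609] 
 w/l [np.float64(0.0950135446949836), np.float64(0.04784581176166386), np.float64(0.09539503226726039), np.float64(0.046213932289911566)] c [0.4383 0.3676 0.0843] yaw [np.float64(-0.02929343165188915), np.float64(-0.04904623074064608)] low 0.0011129815513300292
wide [0.4733 0.2731 0.1137 0.4722 0.2133 0.1131 0.3898 0.2151 0.0656 0.3908
 0.2759 0.0661] 
 w/l [np.float64(0.09529481246001788), np.float64(0.05981878899264863), np.float64(0.0951433842802525), np.float64(0.06074388295531035)] c [0.4315 0.2443 0.0896] yaw [np.float64(-0.0335129155566879), np.float64(-0.022306006174967377)] low -0.0021752081326721186
narrow [0.4801 0.3903 0.1074 0.4791 0.3423 0.1074 0.3965 0.3463 0.0597 0.3978
 0.3928 0.059
[... 300 characters left out ...]
 0.2131 0.114  0.3898 0.2149 0.0664 0.3908
 0.2758 0.0663] 
 w/l [np.float64(0.09528022596268498), np.float64(0.0599525910618375), np.float64(0.0950591890243604), np.float64(0.06088222887100307)] c [0.4315 0.2442 0.0902] yaw [np.float64(-0.03359161132430951), np.float64(-0.02233933800416084)] low -0.0010423386533222312
[[ 0.6235 -0.0828  0.058 ]
 [ 0.6169 -0.1687  0.058 ]
 [ 0.5085 -0.1671  0.058 ]
 [ 0.516  -0.0744  0.058 ]] [ 0.5662 -0.1232  0.058 ] [np.float64(0.10780641738129255), np.float64(0.08613658986805808), np.float64(0.10840724255420736), np.float64(0.09301216070910374)]
bigyaw -0.07821322250014087
bigyaw -0.014746150784177736
bigyaw -0.0757607253869287
bigyaw -0.08005505785571912
```

```bash
cat > go.py <<'E'
import sys,numpy as np
from bench import sensors
s=sensors.observe();p=s["position"];e=s["eef_rot"];y0=e[2]
print("t %.1f"%s["clock"],p.round(4),e.round(4),"F",s["contact_force"].round(1),"w %.3f g %.1f"%(s["gripper_width"],s["grip_force"]))
for a in sys.argv[1:]:
    x,y,z,w=map(float,a.split(","));turn=-(w-y0);c,q=np.cos(w),np.sin(w);D=np.array([x,y,z])-p
    print("yaw %.3f then dx %.4f dy %.4f dz %.4f"%(turn,D[0]*c+D[1]*q,D[0]*q-D[1]*c,-D[2]));p=np.array([x,y,z]);y0=w
E
python3 -m crank '[{"yaw":0.14,"claw":1},{"yaw":0.138}]' 20
python3 go.py .40,-.15,.223,-.027 .44,.2445,.16,-.027
```

```text
t 0.1 [ 0.155  -0.6049  0.2216] [-3.1398e+00 -2.0000e-04  2.5080e-01] F [-0.4 -0.7  0.2] w 1.002 g 0.0
yaw 0.278 then dx 0.2326 dy -0.4613 dz -0.0014
yaw -0.000 then dx 0.0293 dy -0.3954 dz 0.0630schema error: expected keys dx, dy, dz, yaw, claw
```

```bash
python3 -m crank '[{"dx":0,"dy":0,"dz":0,"yaw":0.139,"claw":1},{"dx":0,"dy":0,"dz":0,"yaw":0.139,"claw":1},{"dx":0.02,"dy":-0.04,"dz":0,"yaw":0,"claw":1},{"dx":0.02,"dy":-0.04,"dz":0,"yaw":0,"claw":1},{"dx":0.02,"dy":-0.04,"dz":0,"yaw":0,"claw":1},{"dx":0.02,"dy":-0.04,"dz":0,"yaw":0,"claw":1},{"dx":0.02,"dy":-0.04,"dz":0,"yaw":0,"claw":1},{"dx":0.02,"dy":-0.04,"dz":0,"yaw":0,"claw":1},{"dx":0.02,"dy":-0.04,"dz":0,"yaw":0,"claw":1},{"dx":0.02,"dy":-0.04,"dz":0,"yaw":0,"claw":1}]' 20
python3 go.py .40,-.15,.223,-.027 .44,.2445,.16,-.027
```

```text
clock: 1.1
position: [0.3241, -0.2881, 0.2222]
eef_rot: [-3.141, 0.0, -0.028]
contact_force: [1.0, 0.0, 0.4]
gripper_width: 1.002
grip_force: 0.0
t 1.1 [ 0.3241 -0.2881  0.2222] [-3.1413  0.     -0.0277] F [1.  0.  0.4] w 1.002 g 0.0
yaw -0.001 then dx 0.0722 dy -0.1401 dz -0.0008
yaw -0.000 then dx 0.0293 dy -0.3954 dz 0.0630
```

```bash
python3 -m crank '[{"dx":0.018,"dy":-0.035,"dz":0,"yaw":0,"claw":1},{"dx":0.018,"dy":-0.035,"dz":0,"yaw":0,"claw":1},{"dx":0.018,"dy":-0.035,"dz":0,"yaw":0,"claw":1},{"dx":0.018,"dy":-0.035,"dz":0,"yaw":0,"claw":1},{"dx":0.003,"dy":-0.04,"dz":0,"yaw":0,"claw":1},{"dx":0.003,"dy":-0.04,"dz":0,"yaw":0,"claw":1},{"dx":0.003,"dy":-0.04,"dz":0,"yaw":0,"claw":1},{"dx":0.003,"dy":-0.04,"dz":0,"yaw":0,"claw":1},{"dx":0.003,"dy":-0.04,"dz":0,"yaw":0,"claw":1},{"dx":0.003,"dy":-0.04,"dz":0,"yaw":0,"claw":1}]' 20
python3 -m crank '[{"dx":0.003,"dy":-0.04,"dz":0.01,"yaw":0,"claw":1},{"dx":0.003,"dy":-0.04,"dz":0.02,"yaw":0,"claw":1},{"dx":0.003,"dy":-0.04,"dz":0.02,"yaw":0,"claw":1},{"dx":0.002,"dy":-0.03,"dz":0.02,"yaw":0,"claw":1},{"dx":0,"dy":0,"dz":0,"yaw":0,"claw":1},{"dx":0,"dy":0,"dz":0,"yaw":0,"claw":1}]'
python3 go.py .44,.2445,.061,-.027
python3 - <<'E'
from h import *
for n in("side","top"):
    cv2.imwrite(f"pics/{n}1.png",vision.read_camera(n))
a=cv2.imread("pics/side1.png")[130:350,120:340];b=cv2.imread("pics/top1.png")[120:340,90:310]
cv2.imwrite("pics/c3.png",np.hstack([cv2.resize(i,(400,400),interpolation=2) for i in(a,b)]))
E
```

```text
clock: 2.1
position: [0.4237, 0.0892, 0.2223]
eef_rot: [3.142, 0.0, -0.027]
contact_force: [0.2, -0.9, 0.7]
gripper_width: 0.997
grip_force: 0.0
clock: 2.7
position: [0.4382, 0.2373, 0.1515]
eef_rot: [3.14, 0.002, -0.025]
contact_force: [0.2, -0.4, 0.3]
gripper_width: 0.994
grip_force: 0.0
t 2.7 [0.4382 0.2373 0.1515] [ 3.1403e+00  2.3000e-03 -2.5300e-02] F [ 0.2 -0.4  0.3] w 0.994 g 0.0
yaw 0.002 then dx 0.0016 dy -0.0073 dz 0.0905
```

View pics/c3.png

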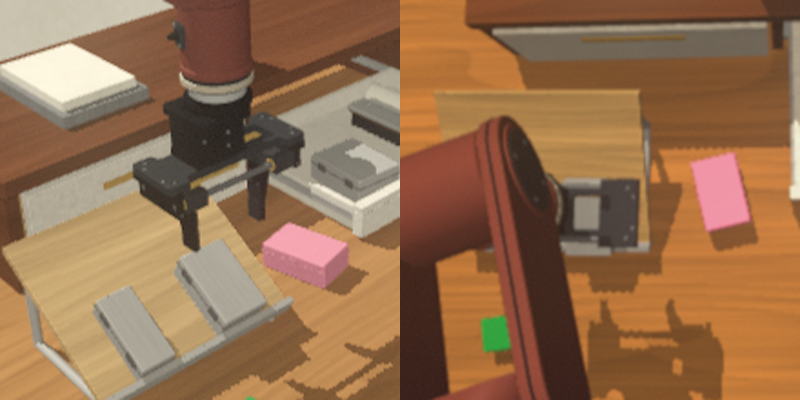

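```bash
python3 -m crank '[{"dx":0.002,"dy":-0.007,"dz":0.02,"yaw":0,"claw":1},{"dx":0,"dy":0,"dz":0.03,"yaw":0,"claw":1},{"dx":0,"dy":0,"dz":0.02,"yaw":0,"claw":1},{"dx":0,"dy":0,"dz":0.01,"yaw":0,"claw":1},{"dx":0,"dy":0,"dz":0.005,"yaw":0,"claw":1},{"dx":0,"dy":0,"dz":0,"yaw":0,"claw":1}]' 15
python3 go.py .44,.2445,.061,-.027
python3 - <<'E'
from h import *
np.set_printoptions(precision=0,suppress=True)
for P in [(x,y,.1515+h) for (x,y) in((.4007,.332),(.4757,.332),(.4007,.142)) for h in(.07,.09,.11,.13)]:
    print(P,(proj("side",P)[0]-[120,130])*1.818)
E
```

```text
clock: 3.4
position: [0.4418, 0.2437, 0.068]
eef_rot: [-3.141, -0.001, -0.028]
contact_force: [0.4, 0.7, 1.0]
gripper_width: 1.002
grip_force: 0.0
t 3.4 [0.4418 0.2437 0.068 ] [-3.1414e+00 -5.0000e-04 -2.8100e-02] F [0.4 0.7 1. ] w 1.002 g 0.0
yaw -0.001 then dx -0.0018 dy -0.0008 dz 0.0070
(0.4007, 0.332, 0.2215) [176. 225.]
(0.4007, 0.332, 0.2415) [174. 209.]
(0.4007, 0.332, 0.2615) [173. 193.]
(0.4007, 0.332, 0.2815) [172. 176.]
(0.4757, 0.332, 0.2215) [134. 198.]
(0.4757, 0.332, 0.2415) [133. 183.]
(0.4757, 0.332, 0.2615) [131. 167.]
(0.4757, 0.332, 0.2815) [129. 151.]
(0.4007, 0.142, 0.2215) [305. 163.]
(0.4007, 0.142, 0.2415) [305. 148.]
(0.4007, 0.142, 0.2615) [305. 133.]
(0.4007, 0.142, 0.2815) [305. 118.]
```

```bash
python3 -m crank '[{"dx":-0.002,"dy":0,"dz":0.003,"yaw":0,"claw":1},{"dx":0,"dy":0,"dz":0.003,"yaw":0,"claw":1},{"dx":0,"dy":0,"dz":0,"yaw":0,"claw":0.6},{"dx":0,"dy":0,"dz":0,"yaw":0,"claw":0.6},{"dx":0,"dy":0,"dz":0,"yaw":0,"claw":0.6},{"dx":0,"dy":0,"dz":0,"yaw":0,"claw":0.6},{"dx":0,"dy":0,"dz":0,"yaw":0,"claw":0.6},{"dx":0,"dy":0,"dz":0,"yaw":0,"claw":0.6},{"dx":0,"dy":0,"dz":0,"yaw":0,"claw":0.6}]' 15
```

```text
clock: 4.3
position: [0.4397, 0.2446, 0.0619]
eef_rot: [-3.141, -0.001, -0.027]
contact_force: [1.0, 2.1, 2.0]
gripper_width: 0.733
grip_force: 15.0
```

```bash
python3 -m crank '[{"dx":0,"dy":0,"dz":-0.01,"yaw":0,"claw":0.6},{"dx":0,"dy":0,"dz":-0.02,"yaw":0,"claw":0.6},{"dx":0,"dy":0,"dz":-0.03,"yaw":0,"claw":0.6},{"dx":0,"dy":0,"dz":-0.02,"yaw":0,"claw":0.6},{"dx":0,"dy":0.01,"dz":0,"yaw":0,"claw":0.6},{"dx":-0.002,"dy":0.02,"dz":0,"yaw":0,"claw":0.6},{"dx":-0.005,"dy":0.03,"dz":0,"yaw":0,"claw":0.6},{"dx":-0.005,"dy":0.03,"dz":0,"yaw":0,"claw":0.6},{"dx":-0.005,"dy":0.03,"dz":0,"yaw":0,"claw":0.6},{"dx":-0.005,"dy":0.03,"dz":0,"yaw":0,"claw":0.6}]'
python3 -m crank '[{"dx":-0.005,"dy":0.03,"dz":0,"yaw":0,"claw":0.6},{"dx":-0.005,"dy":0.03,"dz":0,"yaw":0,"claw":0.6},{"dx":-0.005,"dy":0.03,"dz":0,"yaw":0,"claw":0.6},{"dx":-0.005,"dy":0.03,"dz":0,"yaw":0,"claw":0.6},{"dx":-0.003,"dy":0.03,"dz":0,"yaw":0,"claw":0.6},{"dx":0,"dy":0.02,"dz":0,"yaw":0,"claw":0.6},{"dx":0,"dy":0.015,"dz":0,"yaw":0,"claw":0.6},{"dx":0,"dy":0,"dz":0,"yaw":0,"claw":0.6}]'
python3 go.py .385,-.1,.05,-.027
python3 - <<'E'
from h import *
for n in("side","top"):
    cv2.imwrite(f"pics/{n}2.png",vision.read_camera(n))
a=cv2.imread("pics/side2.png")[170:370,250:450];b=cv2.imread("pics/top2.png")[180:340,240:400]
cv2.imwrite("pics/c4.png",np.hstack([cv2.resize(i,(400,400),interpolation=2) for i in(a,b)]))
E
```

```text
clock: 5.3
position: [0.4112, 0.0929, 0.1398]
eef_rot: [3.141, 0.003, -0.027]
contact_force: [0.6, -0.2, -2.0]
gripper_width: 0.735
grip_force: 15.0
clock: 6.1
position: [0.3836, -0.0911, 0.1401]
eef_rot: [3.142, 0.003, -0.03]
contact_force: [0.2, 0.1, -2.6]
gripper_width: 0.733
grip_force: 15.0
t 6.1 [ 0.3836 -0.0911  0.1401] [ 3.1416e+00  2.8000e-03 -3.0100e-02] F [ 0.2  0.1 -2.6] w 0.733 g 15.0
yaw -0.003 then dx 0.0017 dy 0.0089 dz 0.0901
```

View pics/c4.png

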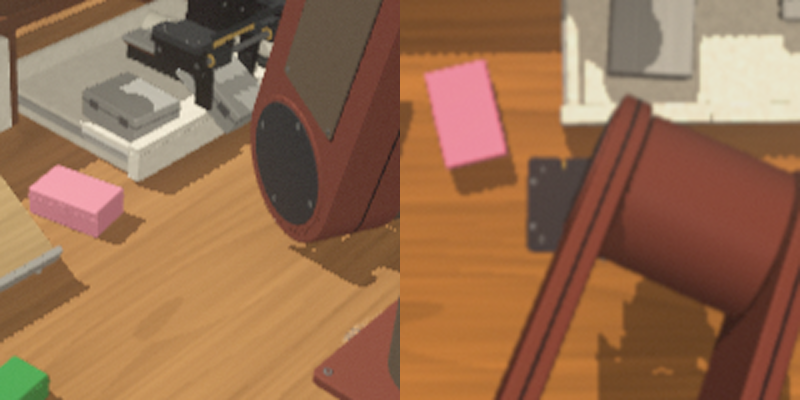

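```bash
python3 -m crank '[{"dx":0,"dy":0,"dz":0.03,"yaw":0,"claw":0.6},{"dx":0,"dy":0,"dz":0.04,"yaw":0,"claw":0.6},{"dx":0,"dy":0,"dz":0.03,"yaw":0,"claw":0.6},{"dx":0,"dy":0,"dz":0.01,"yaw":0,"claw":0.6},{"dx":0,"dy":0,"dz":0.006,"yaw":0,"claw":0.6}]' 8
python3 -m crank '[{"dx":0,"dy":0,"dz":0.004,"yaw":0,"claw":0.6},{"dx":0,"dy":0,"dz":0.004,"yaw":0,"claw":0.6},{"dx":0,"dy":0,"dz":0.004,"yaw":0,"claw":0.6}]'
python3 -m crank '[{"dx":0,"dy":0,"dz":0.003,"yaw":0,"claw":0.6},{"dx":0,"dy":0,"dz":0.002,"yaw":0,"claw":0.6},{"dx":0,"dy":0,"dz":0,"yaw":0,"claw":0.6}]'
```

```text
clock: 6.7
position: [0.3846, -0.0885, 0.0248]
eef_rot: [-3.14, 0.002, -0.027]
contact_force: [1.5, 1.8, 1.6]
gripper_width: 0.737
grip_force: 8.0
clock: 7.0
position: [0.3873, -0.0904, 0.0149]
eef_rot: [3.14, -0.004, -0.027]
contact_force: [1.2, -0.8, 0.3]
gripper_width: 0.734
grip_force: 8.0
clock: 7.3
position: [0.385, -0.0896, 0.0084]
eef_rot: [3.142, 0.0, -0.027]
contact_force: [-0.5, -0.6, -0.9]
gripper_width: 0.736
grip_force: 8.0
```

```bash
python3 -m crank '[{"dx":0,"dy":0,"dz":0.002,"yaw":0,"claw":0.6},{"dx":0,"dy":0,"dz":0,"yaw":0,"claw":0.6}]'; python3 -m crank '[{"dx":0,"dy":0,"dz":0.001,"yaw":0,"claw":0.6},{"dx":0,"dy":0,"dz":0,"yaw":0,"claw":0.6}]'; python3 -m crank '[{"dx":0,"dy":0,"dz":0.001,"yaw":0,"claw":0.6},{"dx":0,"dy":0,"dz":0,"yaw":0,"claw":0.6}]'
```

```text
clock: 7.5
position: [0.385, -0.0895, 0.0063]
eef_rot: [-3.141, 0.0, -0.027]
contact_force: [0.3, -0.2, -0.5]
gripper_width: 0.735
grip_force: 8.0
clock: 7.7
position: [0.3851, -0.0895, 0.0059]
eef_rot: [-3.141, 0.001, -0.027]
contact_force: [-1.0, 0.5, 5.9]
gripper_width: 0.73
grip_force: 8.0
clock: 7.9
position: [0.3854, -0.0895, 0.0052]
eef_rot: [-3.141, 0.0, -0.027]
contact_force: [-2.4, 1.0, 9.0]
gripper_width: 0.736
grip_force: 8.0
```

```bash
python3 -m crank '[{"dx":0,"dy":0,"dz":-0.001,"yaw":0,"claw":1},{"dx":0,"dy":0,"dz":0,"yaw":0,"claw":1},{"dx":0,"dy":0,"dz":0,"yaw":0,"claw":1},{"dx":0,"dy":0,"dz":-0.02,"yaw":0,"claw":1},{"dx":0,"dy":0,"dz":-0.04,"yaw":0,"claw":1},{"dx":0,"dy":0,"dz":-0.04,"yaw":0,"claw":1},{"dx":0,"dy":-0.03,"dz":-0.03,"yaw":0,"claw":1},{"dx":0.005,"dy":-0.04,"dz":0,"yaw":0,"claw":1},{"dx":0.005,"dy":-0.04,"dz":0,"yaw":0,"claw":1},{"dx":0.005,"dy":-0.04,"dz":0,"yaw":0,"claw":1}]' 15
python3 -m crank '[{"dx":0.005,"dy":-0.04,"dz":0,"yaw":0,"claw":1},{"dx":0.005,"dy":-0.04,"dz":0,"yaw":0,"claw":1},{"dx":0.005,"dy":-0.04,"dz":0,"yaw":0,"claw":1},{"dx":0.005,"dy":-0.03,"dz":0,"yaw":0,"claw":1},{"dx":0,"dy":0,"dz":0,"yaw":0,"claw":1}]'
python3 - <<'E'
from h import *
for n in("side","top"):
    cv2.imwrite(f"pics/{n}3.png",vision.read_camera(n))
b=cv2.imread("pics/top3.png")[130:270,250:400]
cv2.imwrite("pics/c5.png",cv2.resize(b,(600,560),interpolation=2))
E
```

```text
clock: 8.9
position: [0.4044, 0.0614, 0.136]
eef_rot: [3.142, -0.001, -0.028]
contact_force: [1.5, 0.0, -0.3]
gripper_width: 1.001
grip_force: 0.0
clock: 9.4
position: [0.4284, 0.2124, 0.1354]
eef_rot: [-3.141, -0.0, -0.023]
contact_force: [0.2, -0.3, 0.3]
gripper_width: 0.998
grip_force: 0.0
```

View pics/c5.png

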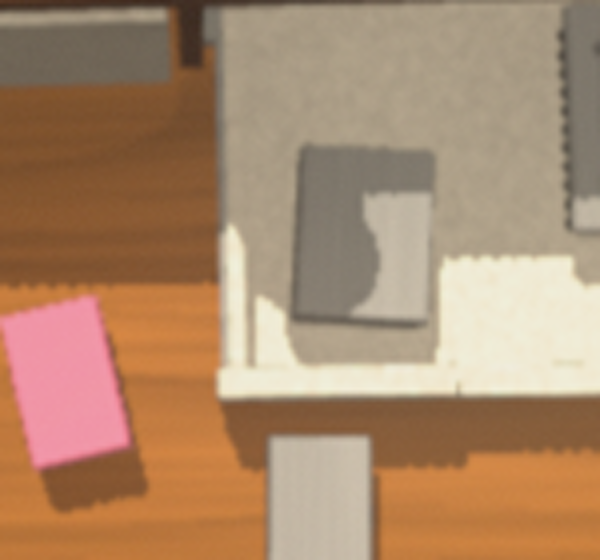

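```bash
cat > m.py <<'E'
from h import *
import sys
np.set_printoptions(precision=4,suppress=True)
def rep(nm,q,z,cam="top"):
    P=onz(cam,q,z); e=[np.linalg.norm(P[i]-P[i-1]) for i in range(4)]
    ys=[np.arctan2((P[i]-P[j])[1],(P[i]-P[j])[0]) for i,j in((0,3),(1,2))]+[np.arctan2(-(P[i]-P[j])[0],(P[i]-P[j])[1]) for i,j in((0,1),(3,2))]
    print(nm,"c",P.mean(0),"len %.4f %.4f wid %.4f %.4f"%(e[0],e[2],e[1],e[3]),"yaws",np.array(ys)); print(" px",q.round(1).tolist())
E
python3 - <<'E'
from m import *
t=cv2.imread("pics/top3.png");g=cv2.cvtColor(t,6);sat=cv2.cvtColor(t,40)[...,1]
m=(sat<80).astype(np.uint8);m[:236]=0;m[:,:300]=0;m[:,365:]=0;m[300:]=0
m=cv2.morphologyEx(m,cv2.MORPH_OPEN,np.ones((3,3)))
c=max(cv2.findContours(m,0,1)[0],key=cv2.contourArea);r=cv2.minAreaRect(c);print(r,cv2.boundingRect(c))
b=cv2.boxPoints(r);b=b[np.argsort(b[:,1])];C=np.r_[b[:2][np.argsort(b[:2,0])],b[2:][np.argsort(-b[2:,0])]]
rep("wide sat",quad(sat,C,2.5),.038);rep("wide g",quad(g,C,2.5),.038)
c=lambda a:np.array(a)/4+[250,130]-.375
for C in([(302,146),(434,150),(428,317),(298,317)],[(302,146),(434,150),(428,320),(296,316)]):
  for r in(1.2,2): rep("big",quad(g,c(C),r),.058)
E
```

```text
((329.5, 259.0), (40.0, 25.0), 90.0) (317, 239, 26, 41)
wide sat c [ 0.3893 -0.0912  0.038 ] len 0.1018 0.1027 wid 0.0662 0.0663 yaws [-0.0304 -0.0296 -0.0189 -0.032 ]
 px [[316.29998779296875, 238.0], [342.70001220703125, 238.10000610351562], [343.0, 279.70001220703125], [316.20001220703125, 279.1000061035156]]
wide g c [ 0.3898 -0.0915  0.038 ] len 0.0983 0.0993 wid 0.0607 0.0618 yaws [-0.0387 -0.028  -0.008  -0.0243]
 px [[317.6000061035156, 238.6999969482422], [341.79998779296875, 238.5], [342.1000061035156, 278.6000061035156], [317.1000061035156, 278.29998779296875]]
big c [ 0.5661 -0.122   0.058 ] len 0.1085 0.1078 wid 0.0851 0.0808 yaws [-0.0476 -0.0873 -0.0699 -0.0616]
 px [[324.20001220703125, 165.60000610351562], [358.0, 167.10000610351562], [355.8999938964844, 209.39999389648438], [323.29998779296875, 208.0]]
big c [ 0.5664 -0.1209  0.058 ] len 0.1078 0.1082 wid 0.0845 0.0828 yaws [-0.0659 -0.0819 -0.0738 -0.0786]
 px [[324.0, 165.5], [357.5, 167.10000610351562], [355.70001220703125, 209.60000610351562], [322.3999938964844, 207.60000610351562]]
big c [ 0.566  -0.1216  0.058 ] len 0.1083 0.1081 wid 0.0845 0.0825 yaws [-0.0678 -0.0867 -0.0699 -0.0682]
 px [[324.29998779296875, 165.60000610351562], [357.8999938964844, 167.10000610351562], [355.8999938964844, 209.60000610351562], [322.70001220703125, 207.89999389648438]]
big c [ 0.5664 -0.1208  0.058 ] len 0.1077 0.1083 wid 0.0843 0.0834 yaws [-0.0743 -0.0823 -0.0738 -0.0803]
 px [[324.1000061035156, 165.5], [357.6000061035156, 167.10000610351562], [355.70001220703125, 209.60000610351562], [322.1000061035156, 207.5]]
```

```bash
python3 - <<'E'
from m import *
t=cv2.imread("pics/side0.png");g=cv2.cvtColor(t,6)
for r in(1.5,2.5): rep("big side",quad(g,np.array([(291.4,214.5),(313.3,206.3),(339.9,221),(316.4,229.5)]),r),.058,"side")
t=cv2.imread("pics/top0.png");g=cv2.cvtColor(t,6)
c=lambda a:np.array(a)/4+[295,120]-.375
for r in(1.2,2): rep("big top0",quad(g,c([(122,186),(254,190),(248,356),(116,356)]),r),.058)
E
```

```text
big side c [ 0.5647 -0.1177  0.058 ] len 0.1134 0.1065 wid 0.0861 0.0881 yaws [-0.0799 -0.0643 -0.0626  0.0152]
 px [[290.0, 215.10000610351562], [312.79998779296875, 205.60000610351562], [339.1000061035156, 219.60000610351562], [317.29998779296875, 231.3000030517578]]
big side c [ 0.5643 -0.1165  0.058 ] len 0.1181 0.1053 wid 0.0891 0.0922 yaws [-0.0767 -0.0592 -0.0481  0.0901]
 px [[289.20001220703125, 215.5], [312.6000061035156, 205.39999389648438], [338.70001220703125, 219.1999969482422], [317.8999938964844, 232.39999389648438]]
big top0 c [ 0.5662 -0.1216  0.058 ] len 0.1082 0.1077 wid 0.0844 0.0824 yaws [-0.0687 -0.0873 -0.0704 -0.0641]
 px [[324.3999938964844, 165.60000610351562], [357.8999938964844, 167.10000610351562], [355.8999938964844, 209.39999389648438], [322.6000061035156, 207.89999389648438]]
big top0 c [ 0.5664 -0.1208  0.058 ] len 0.1077 0.1082 wid 0.0843 0.0834 yaws [-0.0724 -0.0808 -0.0745 -0.0803]
 px [[324.0, 165.39999389648438], [357.5, 167.10000610351562], [355.70001220703125, 209.60000610351562], [322.1000061035156, 207.5]]
```

```bash
python3 -m crank '[{"dx":-0.005,"dy":0.04,"dz":0,"yaw":0,"claw":1},{"dx":-0.005,"dy":0.04,"dz":0,"yaw":0,"claw":1},{"dx":-0.005,"dy":0.04,"dz":0,"yaw":0,"claw":1},{"dx":-0.005,"dy":0.04,"dz":0,"yaw":0,"claw":1},{"dx":-0.005,"dy":0.04,"dz":0,"yaw":0,"claw":1},{"dx":-0.005,"dy":0.04,"dz":0,"yaw":0,"claw":1},{"dx":-0.003,"dy":0.04,"dz":0,"yaw":0,"claw":1},{"dx":0,"dy":0.022,"dz":0.02,"yaw":0,"claw":1},{"dx":0,"dy":0,"dz":0.03,"yaw":0,"claw":1},{"dx":0,"dy":0,"dz":0,"yaw":0,"claw":1}]'
python3 go.py .388,-.0895,.006,-.027
```

```text
clock: 10.5
position: [0.3831, -0.0918, 0.0821]
eef_rot: [-3.139, 0.007, -0.031]
contact_force: [-0.8, -0.2, 0.8]
gripper_width: 0.995
grip_force: 0.0
t 10.5 [ 0.3831 -0.0918  0.0821] [-3.1389  0.0072 -0.0311] F [-0.8 -0.2  0.8] w 0.995 g 0.0
yaw -0.004 then dx 0.0048 dy -0.0024 dz 0.0761
```

```bash
python3 -m crank '[{"dx":0.0045,"dy":-0.002,"dz":0,"yaw":-0.002,"claw":1},{"dx":0,"dy":0,"dz":0.03,"yaw":0,"claw":1},{"dx":0,"dy":0,"dz":0.03,"yaw":0,"claw":1},{"dx":0,"dy":0,"dz":0.012,"yaw":0,"claw":1},{"dx":0,"dy":0,"dz":0.004,"yaw":0,"claw":1},{"dx":0,"dy":0,"dz":0,"yaw":0,"claw":1}]'
python3 go.py .388,-.0895,.006,-.027
python3 -m crank '[{"dx":0,"dy":0,"dz":0,"yaw":0,"claw":0.6},{"dx":0,"dy":0,"dz":0,"yaw":0,"claw":0.6},{"dx":0,"dy":0,"dz":0,"yaw":0,"claw":0.6},{"dx":0,"dy":0,"dz":0,"yaw":0,"claw":0.6},{"dx":0,"dy":0,"dz":0,"yaw":0,"claw":0.6},{"dx":0,"dy":0,"dz":0,"yaw":0,"claw":0.6}]' 15
for i in 1 2 3; do python3 -m crank '[{"dx":0,"dy":0,"dz":0,"yaw":0,"claw":0.6}]' 15; done
```

```text
clock: 11.1
position: [0.3925, -0.0896, 0.0104]
eef_rot: [3.141, -0.001, -0.024]
contact_force: [-0.2, 0.7, 0.1]
gripper_width: 1.0
grip_force: 0.0
t 11.1 [ 0.3925 -0.0896  0.0104] [ 3.1413e+00 -8.0000e-04 -2.4300e-02] F [-0.2  0.7  0.1] w 1.000 g 0.0
yaw 0.003 then dx -0.0045 dy 0.0000 dz 0.0044
clock: 11.7
position: [0.3922, -0.0899, 0.0101]
eef_rot: [3.141, -0.001, -0.025]
contact_force: [-1.3, 1.2, 6.1]
gripper_width: 0.734
grip_force: 15.0
clock: 11.8
position: [0.3922, -0.0899, 0.0101]
eef_rot: [3.141, -0.001, -0.025]
contact_force: [-1.0, 1.7, 6.7]
gripper_width: 0.734
grip_force: 15.0
clock: 11.9
position: [0.3922, -0.0899, 0.0101]
eef_rot: [3.141, -0.001, -0.025]
contact_force: [-1.4, 1.6, 5.5]
gripper_width: 0.734
grip_force: 15.0
clock: 12.0
position: [0.3922, -0.0899, 0.0101]
eef_rot: [3.141, -0.001, -0.025]
contact_force: [-1.0, 0.6, 6.2]
gripper_width: 0.733
grip_force: 15.0
```

```bash
python3 -m crank '[{"dx":0,"dy":0,"dz":-0.01,"yaw":0,"claw":0.6},{"dx":0,"dy":0,"dz":-0.03,"yaw":0.025,"claw":0.6},{"dx":0,"dy":0,"dz":-0.03,"yaw":0.025,"claw":0.6},{"dx":0.01,"dy":0,"dz":-0.03,"yaw":0,"claw":0.6},{"dx":0.03,"dy":0,"dz":-0.01,"yaw":0,"claw":0.6},{"dx":0.03,"dy":0.005,"dz":0,"yaw":0,"claw":0.6},{"dx":0.03,"dy":0.005,"dz":0,"yaw":0,"claw":0.6},{"dx":0.03,"dy":0.005,"dz":0,"yaw":0,"claw":0.6},{"dx":0.03,"dy":0,"dz":0,"yaw":0,"claw":0.6},{"dx":0.01,"dy":0,"dz":0,"yaw":0,"claw":0.6}]'
python3 -m crank '[{"dx":0.005,"dy":0,"dz":0,"yaw":0,"claw":0.6},{"dx":0,"dy":0,"dz":0,"yaw":0,"claw":0.6},{"dx":0,"dy":0,"dz":0,"yaw":0,"claw":0.6}]'
python3 go.py .5689,-.1199,.0681,-.075
python3 - <<'E'
from h import *
for n in("side","top"):
    cv2.imwrite(f"pics/{n}4.png",vision.read_camera(n))
a=cv2.imread("pics/side4.png")[100:260,230:390];b=cv2.imread("pics/top4.png")[100:260,260:420]
cv2.imwrite("pics/c6.png",np.hstack([cv2.resize(i,(400,400),interpolation=2) for i in(a,b)]))
E
```

```text
clock: 13.0
position: [0.562, -0.1178, 0.1196]
eef_rot: [3.142, -0.001, -0.075]
contact_force: [-1.1, -0.5, -2.9]
gripper_width: 0.733
grip_force: 15.0
clock: 13.3
position: [0.5639, -0.1175, 0.1192]
eef_rot: [-3.141, 0.001, -0.075]
contact_force: [-0.1, 0.4, -2.8]
gripper_width: 0.734
grip_force: 15.0
t 13.3 [ 0.5639 -0.1175  0.1192] [-3.1413e+00  1.5000e-03 -7.5200e-02] F [-0.1  0.4 -2.8] w 0.734 g 15.0
yaw -0.000 then dx 0.0052 dy 0.0020 dz 0.0511
```

View pics/c6.png

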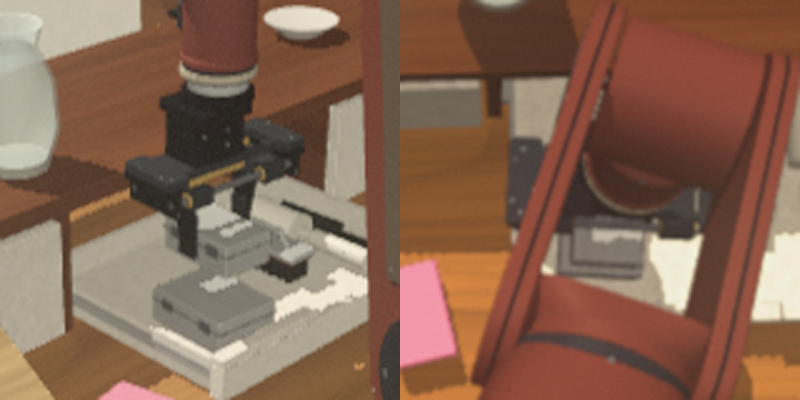

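```bash
python3 -m crank '[{"dx":0.005,"dy":0.002,"dz":0,"yaw":0,"claw":0.6},{"dx":0,"dy":0,"dz":0.02,"yaw":0,"claw":0.6},{"dx":0,"dy":0,"dz":0.015,"yaw":0,"claw":0.6},{"dx":0,"dy":0,"dz":0.008,"yaw":0,"claw":0.6},{"dx":0,"dy":0,"dz":0.003,"yaw":0,"claw":0.6},{"dx":0,"dy":0,"dz":0,"yaw":0,"claw":0.6},{"dx":0,"dy":0,"dz":0,"yaw":0,"claw":0.6}]'
python3 go.py .5689,-.1199,.0681,-.075
python3 -m crank '[{"dx":0,"dy":0,"dz":0.002,"yaw":0,"claw":0.6},{"dx":0,"dy":0,"dz":0,"yaw":0,"claw":0.6}]'
python3 -m crank '[{"dx":0,"dy":0,"dz":0.001,"yaw":0,"claw":0.6},{"dx":0,"dy":0,"dz":0,"yaw":0,"claw":0.6}]'
```

```text
clock: 14.1
position: [0.5704, -0.1203, 0.0741]
eef_rot: [3.141, -0.001, -0.075]
contact_force: [-0.3, -0.6, -2.5]
gripper_width: 0.734
grip_force: 15.0
t 14.1 [ 0.5704 -0.1203  0.0741] [ 3.1414e+00 -8.0000e-04 -7.5200e-02] F [-0.3 -0.6 -2.5] w 0.734 g 15.0
yaw -0.000 then dx -0.0015 dy -0.0003 dz 0.0060
clock: 14.3
position: [0.5702, -0.1202, 0.0719]
eef_rot: [3.141, -0.001, -0.075]
contact_force: [-0.2, 0.4, -2.1]
gripper_width: 0.738
grip_force: 15.0
clock: 14.5
position: [0.57, -0.1202, 0.0706]
eef_rot: [3.142, -0.0, -0.075]
contact_force: [-0.4, -0.3, -2.5]
gripper_width: 0.733
grip_force: 15.0
```

```bash
python3 -m crank '[{"dx":-0.001,"dy":0,"dz":0.001,"yaw":0,"claw":0.6},{"dx":0,"dy":0,"dz":0,"yaw":0,"claw":0.6}]'
python3 -m crank '[{"dx":0,"dy":0,"dz":0.001,"yaw":0,"claw":0.6},{"dx":0,"dy":0,"dz":0,"yaw":0,"claw":0.6}]'
python3 -m crank '[{"dx":0,"dy":0,"dz":0.0005,"yaw":0,"claw":0.6},{"dx":0,"dy":0,"dz":0,"yaw":0,"claw":0.6}]'
```

```text
clock: 14.7
position: [0.5687, -0.12, 0.0694]
eef_rot: [-3.141, 0.0, -0.075]
contact_force: [-0.3, -0.4, -2.6]
gripper_width: 0.736
grip_force: 15.0
clock: 14.9
position: [0.5688, -0.12, 0.0684]
eef_rot: [-3.142, 0.0, -0.075]
contact_force: [-0.8, -0.0, -2.1]
gripper_width: 0.735
grip_force: 15.0
clock: 15.1
position: [0.569, -0.1201, 0.0682]
eef_rot: [3.142, -0.0, -0.075]
contact_force: [-0.7, 0.9, -2.1]
gripper_width: 0.734
grip_force: 15.0
```

```bash
python3 -m crank '[{"dx":0,"dy":0,"dz":0.0005,"yaw":0,"claw":0.6},{"dx":0,"dy":0,"dz":0,"yaw":0,"claw":0.6}]'
python3 -m crank '[{"dx":0,"dy":0,"dz":0.0005,"yaw":0,"claw":0.6},{"dx":0,"dy":0,"dz":0,"yaw":0,"claw":0.6}]'
```

```text
clock: 15.3
position: [0.5691, -0.1201, 0.0681]
eef_rot: [3.141, -0.0, -0.075]
contact_force: [-2.9, 1.3, 4.7]
gripper_width: 0.73
grip_force: 15.0
clock: 15.5
position: [0.5697, -0.1201, 0.0681]
eef_rot: [3.141, -0.002, -0.075]
contact_force: [-2.1, 0.5, 5.9]
gripper_width: 0.734
grip_force: 15.0
```

```bash
python3 -m crank '[{"dx":0,"dy":0,"dz":0,"yaw":0,"claw":1},{"dx":0,"dy":0,"dz":0,"yaw":0,"claw":1},{"dx":0,"dy":0,"dz":0,"yaw":0,"claw":1},{"dx":0,"dy":0,"dz":-0.005,"yaw":0,"claw":1},{"dx":0,"dy":0,"dz":-0.02,"yaw":0,"claw":1},{"dx":0,"dy":0,"dz":-0.03,"yaw":0,"claw":1},{"dx":0,"dy":0,"dz":-0.04,"yaw":0,"claw":1},{"dx":-0.03,"dy":0,"dz":-0.01,"yaw":0,"claw":1},{"dx":-0.04,"dy":-0.02,"dz":0,"yaw":-0.02,"claw":1},{"dx":-0.03,"dy":-0.04,"dz":0,"yaw":-0.025,"claw":1}]'
python3 -m crank '[{"dx":-0.02,"dy":-0.04,"dz":0,"yaw":0,"claw":1},{"dx":0,"dy":-0.05,"dz":0,"yaw":0,"claw":1},{"dx":0,"dy":-0.05,"dz":0,"yaw":0,"claw":1},{"dx":0,"dy":-0.05,"dz":0,"yaw":0,"claw":1},{"dx":0,"dy":-0.05,"dz":0,"yaw":0,"claw":1},{"dx":0,"dy":-0.05,"dz":0,"yaw":0,"claw":1},{"dx":0,"dy":-0.05,"dz":0,"yaw":0,"claw":1},{"dx":0,"dy":-0.05,"dz":0,"yaw":0,"claw":1},{"dx":0,"dy":0,"dz":0,"yaw":0,"claw":1},{"dx":0,"dy":0,"dz":0,"yaw":0,"claw":1}]'
python3 go.py .444,.3685,.062,-.03
python3 - <<'E'
from m import *
for n in("side","top"):
    cv2.imwrite(f"pics/{n}5.png",vision.read_camera(n))
b=cv2.imread("pics/top5.png")[145:225,300:380];a=cv2.imread("pics/side5.png")[180:250,275:345]
cv2.imwrite("pics/c7.png",np.hstack([cv2.resize(b,(400,400),interpolation=2),cv2.resize(a,(400,400),interpolation=2)]))
E
```

```text
clock: 16.5
position: [0.4719, -0.0544, 0.1729]
eef_rot: [3.141, -0.001, -0.033]
contact_force: [0.1, 0.4, 0.5]
gripper_width: 1.0
grip_force: 0.0
clock: 17.5
position: [0.4642, 0.338, 0.1718]
eef_rot: [3.141, 0.0, -0.028]
contact_force: [-0.8, -0.6, -0.4]
gripper_width: 1.003
grip_force: 0.0
t 17.5 [0.4642 0.338  0.1718] [ 3.1409e+00  5.0000e-04 -2.7600e-02] F [-0.8 -0.6 -0.4] w 1.003 g 0.0
yaw 0.002 then dx -0.0211 dy -0.0299 dz 0.1098
```

View pics/c7.png

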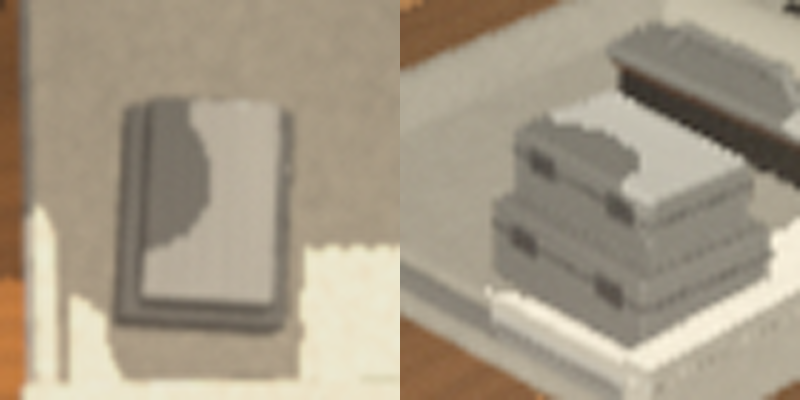

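```bash
python3 - <<'E'
from m import *
t=cv2.imread("pics/top5.png");g=cv2.cvtColor(t,6);c=lambda a:np.array(a)/5+[300,145]-.4
for r in(1.2,1.8): rep("wide",quad(g,c([(150,98),(281,103),(275,302),(140,298)]),r),.096)
# big outline: left, near, right edges
for nm,p,q in(("left",(126,110),(115,318)),("right",(294,115),(286,318)),("near",(122,314),(278,322))):
    a,u=edge(g,*c([p,q]),1.5);P=onz("top",[a-u*12,a+u*12],.058);d=P[1]-P[0];print(nm,P.mean(0),np.arctan2(d[1],d[0]))
E
```

```text
wide c [ 0.5666 -0.122   0.096 ] len 0.0975 0.0984 wid 0.0615 0.0618 yaws [-0.0806 -0.0769 -0.055  -0.0694]
 px [[330.20001220703125, 164.3000030517578], [355.6000061035156, 165.10000610351562], [354.1000061035156, 205.1999969482422], [328.20001220703125, 203.89999389648438]]
wide c [ 0.5667 -0.1221  0.096 ] len 0.0969 0.0985 wid 0.0603 0.0612 yaws [-0.0842 -0.0748 -0.0505 -0.0773]
 px [[330.5, 164.39999389648438], [355.5, 165.0], [354.0, 205.1999969482422], [328.3999938964844, 203.6999969482422]]
left [ 0.5625 -0.0783  0.058 ] -0.07646496166284789
right [ 0.5659 -0.1662  0.058 ] -0.072296777546241
near [ 0.5127 -0.1168  0.058 ] -1.655724111626544
```

```bash
python3 -m crank '[{"dx":-0.021,"dy":-0.03,"dz":0.01,"yaw":0.002,"claw":1},{"dx":0,"dy":0,"dz":0.04,"yaw":0,"claw":1},{"dx":0,"dy":0,"dz":0.03,"yaw":0,"claw":1},{"dx":0,"dy":0,"dz":0.015,"yaw":0,"claw":1},{"dx":0,"dy":0,"dz":0,"yaw":0,"claw":1},{"dx":0,"dy":0,"dz":0,"yaw":0,"claw":1},{"dx":0,"dy":0,"dz":0,"yaw":0,"claw":1}]'
python3 go.py .444,.3685,.062,-.03
```

```text
clock: 18.3
position: [0.4463, 0.3682, 0.0793]
eef_rot: [-3.14, -0.003, -0.033]
contact_force: [0.0, 0.5, 0.2]
gripper_width: 1.001
grip_force: 0.0
t 18.3 [0.4463 0.3682 0.0793] [-3.1396e+00 -3.0000e-03 -3.3100e-02] F [0.  0.5 0.2] w 1.001 g 0.0
yaw -0.003 then dx -0.0023 dy -0.0003 dz 0.0173
```

```bash
python3 -m crank '[{"dx":-0.002,"dy":0,"dz":0.01,"yaw":0,"claw":1},{"dx":0,"dy":0,"dz":0.004,"yaw":0,"claw":1},{"dx":0,"dy":0,"dz":0.002,"yaw":0,"claw":1},{"dx":0,"dy":0,"dz":0,"yaw":0,"claw":1}]'
python3 -m crank '[{"dx":0,"dy":0,"dz":0,"yaw":0,"claw":0.4},{"dx":0,"dy":0,"dz":0,"yaw":0,"claw":0.4},{"dx":0,"dy":0,"dz":0,"yaw":0,"claw":0.4},{"dx":0,"dy":0,"dz":0,"yaw":0,"claw":0.4},{"dx":0,"dy":0,"dz":0,"yaw":0,"claw":0.4},{"dx":0,"dy":0,"dz":0,"yaw":0,"claw":0.4},{"dx":0,"dy":0,"dz":0,"yaw":0,"claw":0.4},{"dx":0,"dy":0,"dz":0,"yaw":0,"claw":0.4}]' 15
```

```text
clock: 18.7
position: [0.4422, 0.3677, 0.0605]
eef_rot: [3.141, 0.001, -0.032]
contact_force: [0.8, -0.4, -0.2]
gripper_width: 1.001
grip_force: 0.0
clock: 19.5
position: [0.4428, 0.368, 0.0612]
eef_rot: [-3.141, -0.0, -0.032]
contact_force: [1.1, 0.7, 0.8]
gripper_width: 0.528
grip_force: 15.0
```

```bash
python3 -m crank '[{"dx":0,"dy":0,"dz":-0.01,"yaw":0,"claw":0.4},{"dx":0,"dy":0,"dz":-0.02,"yaw":0,"claw":0.4},{"dx":0,"dy":0,"dz":-0.03,"yaw":0,"claw":0.4},{"dx":0,"dy":0,"dz":-0.02,"yaw":0,"claw":0.4},{"dx":0,"dy":0.02,"dz":0,"yaw":0,"claw":0.4},{"dx":-0.005,"dy":0.03,"dz":0,"yaw":0,"claw":0.4},{"dx":-0.005,"dy":0.04,"dz":0,"yaw":0,"claw":0.4},{"dx":-0.005,"dy":0.04,"dz":0,"yaw":0,"claw":0.4},{"dx":-0.005,"dy":0.04,"dz":0,"yaw":0,"claw":0.4},{"dx":-0.005,"dy":0.04,"dz":0,"yaw":0,"claw":0.4}]'
python3 -m crank '[{"dx":-0.005,"dy":0.04,"dz":0,"yaw":0,"claw":0.4},{"dx":-0.005,"dy":0.04,"dz":0,"yaw":0,"claw":0.4},{"dx":-0.005,"dy":0.04,"dz":0,"yaw":0,"claw":0.4},{"dx":-0.005,"dy":0.04,"dz":0,"yaw":0,"claw":0.4},{"dx":0,"dy":0.04,"dz":0,"yaw":0,"claw":0.4},{"dx":0,"dy":0.03,"dz":0,"yaw":0,"claw":0.4},{"dx":0,"dy":0.015,"dz":0,"yaw":0,"claw":0.4},{"dx":0,"dy":0,"dz":0,"yaw":0,"claw":0.4},{"dx":0,"dy":0,"dz":0,"yaw":0,"claw":0.4}]'
python3 go.py .385,-.09,.028,-.032
```

```text
clock: 20.5
position: [0.4101, 0.1573, 0.1415]
eef_rot: [3.141, -0.0, -0.032]
contact_force: [1.0, -0.5, -1.0]
gripper_width: 0.525
grip_force: 15.0
clock: 21.4
position: [0.3828, -0.0853, 0.1412]
eef_rot: [-3.141, 0.0, -0.033]
contact_force: [0.0, 0.6, -1.6]
gripper_width: 0.521
grip_force: 15.0
t 21.4 [ 0.3828 -0.0853  0.1412] [-3.1411e+00  2.0000e-04 -3.3400e-02] F [ 0.   0.6 -1.6] w 0.521 g 15.0
yaw -0.001 then dx 0.0024 dy 0.0046 dz 0.1132
```

```bash
python3 -m crank '[{"dx":0.002,"dy":0.004,"dz":0.03,"yaw":0,"claw":0.4},{"dx":0,"dy":0,"dz":0.04,"yaw":0,"claw":0.4},{"dx":0,"dy":0,"dz":0.03,"yaw":0,"claw":0.4},{"dx":0,"dy":0,"dz":0.01,"yaw":0,"claw":0.4},{"dx":0,"dy":0,"dz":0.004,"yaw":0,"claw":0.4},{"dx":0,"dy":0,"dz":0.004,"yaw":0,"claw":0.4},{"dx":0,"dy":0,"dz":0.004,"yaw":0,"claw":0.4},{"dx":0,"dy":0,"dz":0.004,"yaw":0,"claw":0.4},{"dx":0,"dy":0,"dz":0.003,"yaw":0,"claw":0.4},{"dx":0,"dy":0,"dz":0,"yaw":0,"claw":0.4}]' 8
python3 -m crank '[{"dx":0,"dy":0,"dz":0.002,"yaw":0,"claw":0.4},{"dx":0,"dy":0,"dz":0,"yaw":0,"claw":0.4}]'; python3 -m crank '[{"dx":0,"dy":0,"dz":0.001,"yaw":0,"claw":0.4},{"dx":0,"dy":0,"dz":0,"yaw":0,"claw":0.4}]'
```

```text
clock: 22.4
position: [0.385, -0.0898, 0.0122]
eef_rot: [3.141, -0.0, -0.032]
contact_force: [1.2, -0.3, 0.9]
gripper_width: 0.526
grip_force: 8.0
clock: 22.6
position: [0.3847, -0.0896, 0.0099]
eef_rot: [-3.142, 0.0, -0.032]
contact_force: [0.8, -0.7, 1.1]
gripper_width: 0.526
grip_force: 8.0
clock: 22.8
position: [0.3847, -0.0895, 0.0089]
eef_rot: [-3.142, 0.0, -0.032]
contact_force: [0.9, 0.0, 0.2]
gripper_width: 0.526
grip_force: 8.0
```

```bash
python3 -m crank '[{"dx":0,"dy":0,"dz":0.002,"yaw":0,"claw":0.4},{"dx":0,"dy":0,"dz":0,"yaw":0,"claw":0.4}]'; python3 -m crank '[{"dx":0,"dy":0,"dz":0.001,"yaw":0,"claw":0.4},{"dx":0,"dy":0,"dz":0,"yaw":0,"claw":0.4}]'; python3 -m crank '[{"dx":0,"dy":0,"dz":0.001,"yaw":0,"claw":0.4},{"dx":0,"dy":0,"dz":0,"yaw":0,"claw":0.4}]'
```

```text
clock: 23.0
position: [0.3846, -0.0895, 0.0067]
eef_rot: [-3.141, 0.001, -0.032]
contact_force: [0.9, -0.8, 0.6]
gripper_width: 0.528
grip_force: 8.0
clock: 23.2
position: [0.3847, -0.0895, 0.0059]
eef_rot: [-3.141, 0.0, -0.032]
contact_force: [0.6, 0.4, -0.7]
gripper_width: 0.523
grip_force: 8.0
clock: 23.4
position: [0.3847, -0.0895, 0.0049]
eef_rot: [-3.141, 0.0, -0.032]
contact_force: [0.8, -0.2, 0.2]
gripper_width: 0.529
grip_force: 8.0
```

```bash
python3 -m crank '[{"dx":0,"dy":0,"dz":0.001,"yaw":0,"claw":0.4},{"dx":0,"dy":0,"dz":0,"yaw":0,"claw":0.4}]'; python3 -m crank '[{"dx":0,"dy":0,"dz":0.0005,"yaw":0,"claw":0.4},{"dx":0,"dy":0,"dz":0,"yaw":0,"claw":0.4}]'
```

```text
clock: 23.6
position: [0.3849, -0.0895, 0.0043]
eef_rot: [-3.141, 0.0, -0.032]
contact_force: [-0.7, 0.7, 4.1]
gripper_width: 0.528
grip_force: 8.0
clock: 23.8
position: [0.385, -0.0895, 0.0041]
eef_rot: [-3.141, 0.0, -0.032]
contact_force: [-2.0, 1.2, 9.0]
gripper_width: 0.53
grip_force: 8.0
```

```bash
python3 -m crank '[{"dx":0,"dy":0,"dz":-0.001,"yaw":0,"claw":1},{"dx":0,"dy":0,"dz":0,"yaw":0,"claw":1},{"dx":0,"dy":0,"dz":0,"yaw":0,"claw":1},{"dx":0,"dy":0,"dz":-0.02,"yaw":0,"claw":1},{"dx":0,"dy":0,"dz":-0.04,"yaw":0,"claw":1},{"dx":0,"dy":0,"dz":-0.04,"yaw":0,"claw":1},{"dx":0,"dy":-0.03,"dz":-0.03,"yaw":0,"claw":1},{"dx":0.005,"dy":-0.04,"dz":0,"yaw":0,"claw":1},{"dx":0.005,"dy":-0.04,"dz":0,"yaw":0,"claw":1},{"dx":0.005,"dy":-0.04,"dz":0,"yaw":0,"claw":1}]' 15
python3 -m crank '[{"dx":0.005,"dy":-0.04,"dz":0,"yaw":0,"claw":1},{"dx":0.005,"dy":-0.04,"dz":0,"yaw":0,"claw":1},{"dx":0.005,"dy":-0.04,"dz":0,"yaw":0,"claw":1},{"dx":0.005,"dy":-0.03,"dz":0,"yaw":0,"claw":1},{"dx":0,"dy":0,"dz":0,"yaw":0,"claw":1},{"dx":0,"dy":0,"dz":0,"yaw":0,"claw":1}]'
python3 - <<'E'
from m import *
for n in("side","top"): cv2.imwrite(f"pics/{n}6.png",vision.read_camera(n))
t=cv2.imread("pics/top6.png");g=cv2.cvtColor(t,6);sat=cv2.cvtColor(t,40)[...,1]
m=(sat<80).astype(np.uint8);m[:236]=0;m[:,:300]=0;m[:,365:]=0;m[300:]=0
m=cv2.morphologyEx(m,cv2.MORPH_OPEN,np.ones((3,3)))
c=max(cv2.findContours(m,0,1)[0],key=cv2.contourArea);r=cv2.minAreaRect(c);print(r,cv2.boundingRect(c))
b=cv2.boxPoints(r);b=b[np.argsort(b[:,1])];C=np.r_[b[:2][np.argsort(b[:2,0])],b[2:][np.argsort(-b[2:,0])]]
rep("narrow sat",quad(sat,C,2.5),.03);rep("narrow g",quad(g,C,2.5),.03)
c=lambda a:np.array(a)/5+[300,145]-.4
for r in(1.2,1.8): rep("wide",quad(g,c([(150,98),(281,103),(275,302),(140,298)]),r),.096)
E
```

```text
clock: 24.8
position: [0.4048, 0.0612, 0.1349]
eef_rot: [3.142, -0.001, -0.033]
contact_force: [0.5, 0.1, 0.4]
gripper_width: 1.001
grip_force: 0.0
clock: 25.4
position: [0.4289, 0.2093, 0.1339]
eef_rot: [3.141, 0.001, -0.03]
contact_force: [-0.7, 0.3, -0.2]
gripper_width: 0.998
grip_force: 0.0
((329.0, 258.5), (39.0, 18.0), 90.0) (320, 239, 19, 40)
narrow sat c [ 0.3896 -0.0914  0.03  ] len 0.1019 0.1028 wid 0.0478 0.0477 yaws [-0.0302 -0.0307 -0.0173 -0.0365]
 px [[319.8999938964844, 238.10000610351562], [338.79998779296875, 238.10000610351562], [338.8999938964844, 279.29998779296875], [319.79998779296875, 278.79998779296875]]
narrow g c [ 0.39   -0.0916  0.03  ] len 0.0986 0.0996 wid 0.0430 0.0429 yaws [-0.032  -0.0327 -0.013  -0.0341]
 px [[321.0, 238.60000610351562], [338.0, 238.60000610351562], [338.0, 278.5], [320.79998779296875, 278.1000061035156]]
wide c [ 0.5666 -0.122   0.096 ] len 0.0976 0.0983 wid 0.0615 0.0617 yaws [-0.0792 -0.0774 -0.0579 -0.0689]
 px [[330.20001220703125, 164.3000030517578], [355.6000061035156, 165.10000610351562], [354.1000061035156, 205.1999969482422], [328.20001220703125, 203.89999389648438]]
wide c [ 0.5667 -0.1222  0.096 ] len 0.0970 0.0983 wid 0.0602 0.0611 yaws [-0.0846 -0.0754 -0.0532 -0.076 ]
 px [[330.6000061035156, 164.39999389648438], [355.5, 165.10000610351562], [354.0, 205.1999969482422], [328.3999938964844, 203.6999969482422]]
```

```bash
python3 -m crank '[{"dx":-0.005,"dy":0.04,"dz":0,"yaw":0,"claw":1},{"dx":-0.005,"dy":0.04,"dz":0,"yaw":0,"claw":1},{"dx":-0.005,"dy":0.04,"dz":0,"yaw":0,"claw":1},{"dx":-0.005,"dy":0.04,"dz":0,"yaw":0,"claw":1},{"dx":-0.005,"dy":0.04,"dz":0,"yaw":0,"claw":1},{"dx":-0.005,"dy":0.04,"dz":0,"yaw":0,"claw":1},{"dx":0,"dy":0.04,"dz":0,"yaw":0,"claw":1},{"dx":0,"dy":0.019,"dz":0.02,"yaw":0,"claw":1},{"dx":0,"dy":0,"dz":0.03,"yaw":0,"claw":1},{"dx":0,"dy":0,"dz":0.02,"yaw":0,"claw":1}]'
python3 -m crank '[{"dx":0,"dy":0,"dz":0,"yaw":0,"claw":1},{"dx":0,"dy":0,"dz":0,"yaw":0,"claw":1}]'
python3 go.py .3895,-.0895,.006,-.032
```

```text
clock: 26.5
position: [0.3884, -0.0903, 0.0632]
eef_rot: [-3.142, 0.001, -0.037]
contact_force: [0.2, 0.8, -0.1]
gripper_width: 1.002
grip_force: 0.0
clock: 26.7
position: [0.3893, -0.0892, 0.0648]
eef_rot: [-3.141, 0.001, -0.034]
contact_force: [-0.0, 0.4, 0.2]
gripper_width: 0.998
grip_force: 0.0
t 26.7 [ 0.3893 -0.0892  0.0648] [-3.1414e+00  6.0000e-04 -3.3700e-02] F [-0.   0.4  0.2] w 0.998 g 0.0
yaw -0.002 then dx 0.0002 dy 0.0003 dz 0.0588
```

```bash
python3 -m crank '[{"dx":0,"dy":0,"dz":0.03,"yaw":0,"claw":1},{"dx":0,"dy":0,"dz":0.02,"yaw":0,"claw":1},{"dx":0,"dy":0,"dz":0.007,"yaw":0,"claw":1},{"dx":0,"dy":0,"dz":0,"yaw":0,"claw":0.4},{"dx":0,"dy":0,"dz":0,"yaw":0,"claw":0.4},{"dx":0,"dy":0,"dz":0,"yaw":0,"claw":0.4},{"dx":0,"dy":0,"dz":0,"yaw":0,"claw":0.4},{"dx":0,"dy":0,"dz":0,"yaw":0,"claw":0.4},{"dx":0,"dy":0,"dz":0,"yaw":0,"claw":0.4},{"dx":0,"dy":0,"dz":0,"yaw":0,"claw":0.4}]' 15
python3 -m crank '[{"dx":0,"dy":0,"dz":0,"yaw":0,"claw":0.4},{"dx":0,"dy":0,"dz":0,"yaw":0,"claw":0.4}]'
python3 go.py
```

```text
clock: 27.7
position: [0.3901, -0.0888, 0.0078]
eef_rot: [3.141, -0.0, -0.032]
contact_force: [-0.1, -0.4, 3.2]
gripper_width: 0.531
grip_force: 15.0
clock: 27.9
position: [0.3901, -0.0888, 0.0078]
eef_rot: [3.141, -0.0, -0.032]
contact_force: [-0.6, 0.7, 5.0]
gripper_width: 0.525
grip_force: 15.0
t 27.9 [ 0.3901 -0.0888  0.0078] [ 3.1414e+00 -3.0000e-04 -3.2100e-02] F [-0.6  0.7  5. ] w 0.525 g 15.0
```

```bash
python3 -m crank '[{"dx":0,"dy":0,"dz":-0.01,"yaw":0,"claw":0.4},{"dx":0,"dy":0,"dz":-0.03,"yaw":0.021,"claw":0.4},{"dx":0,"dy":0,"dz":-0.04,"yaw":0.022,"claw":0.4},{"dx":0,"dy":0,"dz":-0.04,"yaw":0,"claw":0.4},{"dx":0.02,"dy":0.005,"dz":-0.02,"yaw":0,"claw":0.4},{"dx":0.03,"dy":0.005,"dz":0,"yaw":0,"claw":0.4},{"dx":0.03,"dy":0.005,"dz":0,"yaw":0,"claw":0.4},{"dx":0.03,"dy":0.003,"dz":0,"yaw":0,"claw":0.4},{"dx":0.03,"dy":0,"dz":0,"yaw":0,"claw":0.4},{"dx":0.02,"dy":0,"dz":0,"yaw":0,"claw":0.4}]'
python3 -m crank '[{"dx":0.013,"dy":0,"dz":0,"yaw":0,"claw":0.4},{"dx":0,"dy":0,"dz":0,"yaw":0,"claw":0.4},{"dx":0,"dy":0,"dz":0,"yaw":0,"claw":0.4},{"dx":0,"dy":0,"dz":0,"yaw":0,"claw":0.4}]'
python3 go.py .5669,-.1199,.1038,-.075
```

```text
clock: 28.9
position: [0.5494, -0.1188, 0.1476]
eef_rot: [-3.141, 0.0, -0.075]
contact_force: [0.3, 0.2, 0.1]
gripper_width: 0.53
grip_force: 15.0
clock: 29.3
position: [0.5601, -0.1195, 0.1474]
eef_rot: [-3.141, 0.001, -0.075]
contact_force: [0.1, -0.1, -2.7]
gripper_width: 0.528
grip_force: 15.0
t 29.3 [ 0.5601 -0.1195  0.1474] [-3.1414e+00  1.0000e-03 -7.5300e-02] F [ 0.1 -0.1 -2.7] w 0.528 g 15.0
yaw -0.000 then dx 0.0068 dy -0.0001 dz 0.0436
```

```bash
python3 -m crank '[{"dx":0.0065,"dy":0,"dz":0,"yaw":0,"claw":0.4},{"dx":0,"dy":0,"dz":0.015,"yaw":0,"claw":0.4},{"dx":0,"dy":0,"dz":0.015,"yaw":0,"claw":0.4},{"dx":0,"dy":0,"dz":0.006,"yaw":0,"claw":0.4},{"dx":0,"dy":0,"dz":0.003,"yaw":0,"claw":0.4},{"dx":0,"dy":0,"dz":0,"yaw":0,"claw":0.4},{"dx":0,"dy":0,"dz":0,"yaw":0,"claw":0.4},{"dx":0,"dy":0,"dz":0,"yaw":0,"claw":0.4}]'
python3 go.py .5669,-.1199,.1038,-.075
```

```text
clock: 30.1
position: [0.568, -0.1203, 0.1092]
eef_rot: [3.141, -0.001, -0.075]
contact_force: [1.0, -0.1, -1.6]
gripper_width: 0.528
grip_force: 15.0
t 30.1 [ 0.568  -0.1203  0.1092] [ 3.1413e+00 -1.1000e-03 -7.5200e-02] F [ 1.  -0.1 -1.6] w 0.528 g 15.0
yaw -0.000 then dx -0.0011 dy -0.0003 dz 0.0054
```

```bash
python3 -m crank '[{"dx":-0.001,"dy":-0.0003,"dz":0.003,"yaw":0,"claw":0.4},{"dx":0,"dy":0,"dz":0.001,"yaw":0,"claw":0.4},{"dx":0,"dy":0,"dz":0,"yaw":0,"claw":0.4},{"dx":0,"dy":0,"dz":0,"yaw":0,"claw":0.4}]'
python3 -m crank '[{"dx":0,"dy":0,"dz":0.001,"yaw":0,"claw":0.4},{"dx":0,"dy":0,"dz":0,"yaw":0,"claw":0.4}]'
python3 -m crank '[{"dx":0,"dy":0,"dz":0.0005,"yaw":0,"claw":0.4},{"dx":0,"dy":0,"dz":0,"yaw":0,"claw":0.4}]'
```

```text
clock: 30.5
position: [0.5665, -0.1198, 0.1045]
eef_rot: [3.142, 0.0, -0.075]
contact_force: [0.2, 0.6, -1.4]
gripper_width: 0.527
grip_force: 15.0
clock: 30.7
position: [0.5668, -0.1199, 0.1039]
eef_rot: [3.141, -0.001, -0.075]
contact_force: [-0.3, -0.1, -0.1]
gripper_width: 0.529
grip_force: 15.0
clock: 30.9
position: [0.5669, -0.1199, 0.1039]
eef_rot: [3.141, -0.001, -0.075]
contact_force: [-2.2, 1.5, 5.2]
gripper_width: 0.531
grip_force: 15.0
```

```bash
python3 -m crank '[{"dx":0,"dy":0,"dz":0,"yaw":0,"claw":1},{"dx":0,"dy":0,"dz":0,"yaw":0,"claw":1},{"dx":0,"dy":0,"dz":0,"yaw":0,"claw":1},{"dx":0,"dy":0,"dz":0,"yaw":0,"claw":1},{"dx":0,"dy":0,"dz":-0.005,"yaw":0,"claw":1},{"dx":0,"dy":0,"dz":-0.02,"yaw":0,"claw":1},{"dx":0,"dy":0,"dz":-0.03,"yaw":0,"claw":1},{"dx":0,"dy":0,"dz":-0.03,"yaw":0,"claw":1},{"dx":-0.03,"dy":0,"dz":-0.01,"yaw":0,"claw":1},{"dx":-0.04,"dy":0,"dz":0,"yaw":0,"claw":1}]'
python3 -m crank '[{"dx":-0.04,"dy":0.02,"dz":0,"yaw":0,"claw":1},{"dx":-0.04,"dy":0.04,"dz":0,"yaw":0,"claw":1},{"dx":-0.03,"dy":0.04,"dz":0,"yaw":0,"claw":1},{"dx":-0.02,"dy":0.02,"dz":0,"yaw":0,"claw":1},{"dx":0,"dy":0,"dz":0,"yaw":-0.1,"claw":1},{"dx":0,"dy":0,"dz":0,"yaw":-0.149,"claw":1},{"dx":0,"dy":0,"dz":0,"yaw":-0.149,"claw":1},{"dx":0,"dy":0,"dz":0,"yaw":-0.149,"claw":1},{"dx":0,"dy":0,"dz":0,"yaw":-0.149,"claw":1},{"dx":0,"dy":0,"dz":0,"yaw":-0.149,"claw":1}]'
python3 -m crank '[{"dx":0,"dy":0,"dz":0,"yaw":-0.149,"claw":1},{"dx":0,"dy":0,"dz":0,"yaw":-0.149,"claw":1},{"dx":0,"dy":0,"dz":0,"yaw":-0.149,"claw":1},{"dx":0,"dy":0,"dz":0,"yaw":-0.149,"claw":1},{"dx":0,"dy":0,"dz":0,"yaw":-0.149,"claw":1},{"dx":0,"dy":0,"dz":0,"yaw":-0.05,"claw":1},{"dx":0,"dy":0,"dz":0,"yaw":0,"claw":1}]'
python3 go.py .375,-.22,.015,1.571
python3 - <<'E'
from m import *
for n in("side","top"): cv2.imwrite(f"pics/{n}7.png",vision.read_camera(n))
b=cv2.imread("pics/top7.png")[120:280,290:450];a=cv2.imread("pics/side7.png")[110:270,260:420]
cv2.imwrite("pics/c8.png",np.hstack([cv2.resize(b,(400,400),interpolation=2),cv2.resize(a,(400,400),interpolation=2)]))
E
```

```text
clock: 31.9
position: [0.4985, -0.1153, 0.2012]
eef_rot: [3.14, -0.006, -0.075]
contact_force: [-0.5, -0.6, 0.4]
gripper_width: 0.997
grip_force: 0.0
clock: 32.9
position: [0.3631, -0.2202, 0.1985]
eef_rot: [3.141, -0.0, 0.776]
contact_force: [0.9, -0.2, -0.0]
gripper_width: 0.999
grip_force: 0.0
clock: 33.6
position: [0.3631, -0.2202, 0.1984]
eef_rot: [3.141, 0.0, 1.565]
contact_force: [-0.7, 0.3, -0.4]
gripper_width: 1.001
grip_force: 0.0
t 33.6 [ 0.3631 -0.2202  0.1984] [3.1411e+00 4.0000e-04 1.5651e+00] F [-0.7  0.3 -0.4] w 1.001 g 0.0
yaw -0.006 then dx 0.0002 dy 0.0119 dz 0.1834
```

View pics/c8.png

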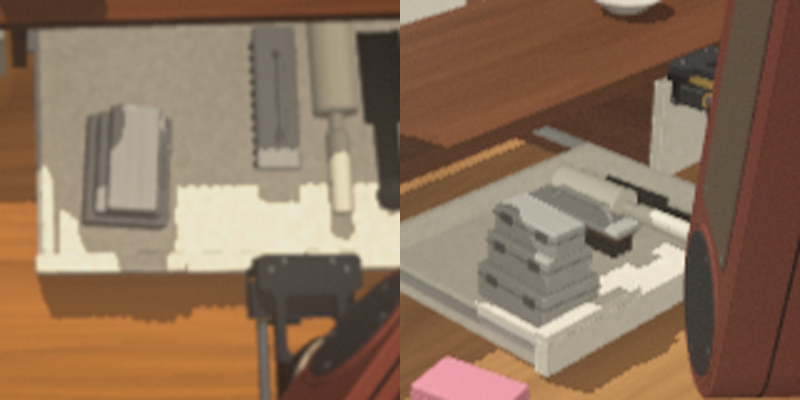

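```bash
python3 - <<'E'
from m import *
t=cv2.imread("pics/top7.png");g=cv2.cvtColor(t,6)
c=lambda a:np.array(a)/2.5+[290,120]-.3
for r in(1.2,1.8): rep("narrow",quad(g,c([(114,104),(164,107),(159,211),(107,209)]),r),.126)
E
python3 -m crank '[{"dx":0,"dy":0,"dz":0.04,"yaw":-0.006,"claw":1},{"dx":0,"dy":0,"dz":0.05,"yaw":0,"claw":1},{"dx":0,"dy":0,"dz":0.05,"yaw":0,"claw":1},{"dx":0,"dy":0,"dz":0.03,"yaw":0,"claw":1},{"dx":0,"dy":0,"dz":0.01,"yaw":0,"claw":1},{"dx":0,"dy":0,"dz":0,"yaw":0,"claw":1},{"dx":0,"dy":0.01,"dz":0,"yaw":0,"claw":1},{"dx":0,"dy":0,"dz":0,"yaw":0,"claw":1},{"dx":0,"dy":0,"dz":0,"yaw":0,"claw":1}]'
python3 go.py .402,-.22,.015,1.571
python3 - <<'E'
from m import *
for n in("side","top"): cv2.imwrite(f"pics/{n}8.png",vision.read_camera(n))
b=cv2.imread("pics/top8.png")[120:280,290:450];a=cv2.imread("pics/side8.png")[110:270,260:420]
cv2.imwrite("pics/c9.png",np.hstack([cv2.resize(b,(400,400),interpolation=2),cv2.resize(a,(400,400),interpolation=2)]))
E
```

```text
narrow c [ 0.5657 -0.1229  0.126 ] len 0.1003 0.0980 wid 0.0448 0.0461 yaws [-0.096  -0.082  -0.1167 -0.0653]
 px [[335.5, 161.0], [354.5, 162.8000030517578], [352.70001220703125, 204.0], [332.70001220703125, 203.10000610351562]]
narrow c [ 0.5659 -0.1225  0.126 ] len 0.1003 0.0971 wid 0.0435 0.0447 yaws [-0.0926 -0.08   -0.1435 -0.0704]
 px [[335.6000061035156, 160.8000030517578], [354.0, 163.0], [352.29998779296875, 203.8000030517578], [333.0, 202.8000030517578]]
clock: 34.6
position: [0.3748, -0.2212, 0.0199]
eef_rot: [3.139, 0.002, 1.571]
contact_force: [-0.2, 0.1, -0.5]
gripper_width: 0.998
grip_force: 0.0
t 34.6 [ 0.3748 -0.2212  0.0199] [3.1388e+00 2.4000e-03 1.5713e+00] F [-0.2  0.1 -0.5] w 0.998 g 0.0
yaw 0.000 then dx 0.0012 dy 0.0272 dz 0.0049
```

```bash
python3 -m crank '[{"dx":0,"dy":0.008,"dz":0.005,"yaw":0,"claw":1},{"dx":0,"dy":0.008,"dz":0,"yaw":0,"claw":1},{"dx":0,"dy":0.004,"dz":0,"yaw":0,"claw":1},{"dx":0,"dy":0,"dz":0,"yaw":0,"claw":1},{"dx":0,"dy":0,"dz":0,"yaw":0,"claw":1}]' 30
python3 -m crank '[{"dx":0,"dy":0.002,"dz":0,"yaw":0,"claw":1},{"dx":0,"dy":0.002,"dz":0,"yaw":0,"claw":1}]'
python3 -m crank '[{"dx":0,"dy":0.002,"dz":0,"yaw":0,"claw":1},{"dx":0,"dy":0.002,"dz":0,"yaw":0,"claw":1}]'
python3 -m crank '[{"dx":0,"dy":0.002,"dz":0,"yaw":0,"claw":1},{"dx":0,"dy":0.002,"dz":0,"yaw":0,"claw":1}]'
```

```text
clock: 35.2
position: [0.3931, -0.22, 0.0129]
eef_rot: [-3.141, -0.0, 1.571]
contact_force: [0.5, 0.5, 0.1]
gripper_width: 1.001
grip_force: 0.0
clock: 35.4
position: [0.397, -0.2201, 0.013]
eef_rot: [-3.142, -0.0, 1.571]
contact_force: [-0.3, 0.1, 0.4]
gripper_width: 1.001
grip_force: 0.0
clock: 35.6
position: [0.4012, -0.2202, 0.0131]
eef_rot: [3.142, 0.0, 1.571]
contact_force: [-0.0, -0.1, -0.6]
gripper_width: 1.001
grip_force: 0.0
clock: 35.8
position: [0.4053, -0.2201, 0.0131]
eef_rot: [3.142, 0.0, 1.571]
contact_force: [-0.1, -0.6, 0.2]
gripper_width: 0.997
grip_force: 0.0
```

```bash
for i in 1 2 3; do python3 -m crank '[{"dx":0,"dy":0.001,"dz":0,"yaw":0,"claw":1},{"dx":0,"dy":0.001,"dz":0,"yaw":0,"claw":1},{"dx":0,"dy":0.001,"dz":0,"yaw":0,"claw":1}]' | egrep 'position|contact|width'; done
```

```text
position: [0.4081, -0.2201, 0.013]
contact_force: [-0.1, -0.1, 0.4]
gripper_width: 0.999
position: [0.4108, -0.2201, 0.013]
contact_force: [-3.4, -0.9, 1.6]
gripper_width: 0.997
position: [0.414, -0.2201, 0.013]
contact_force: [-3.1, -1.2, 1.9]
gripper_width: 1.002
```

```bash
python3 -m crank '[{"dx":0,"dy":0.002,"dz":0,"yaw":0,"claw":1},{"dx":0,"dy":0.003,"dz":0,"yaw":0,"claw":1},{"dx":0,"dy":0.004,"dz":0,"yaw":0,"claw":1},{"dx":0,"dy":0.005,"dz":0,"yaw":0,"claw":1},{"dx":0,"dy":0.005,"dz":0,"yaw":0,"claw":1},{"dx":0,"dy":0.005,"dz":0,"yaw":0,"claw":1},{"dx":0,"dy":0.005,"dz":0,"yaw":0,"claw":1},{"dx":0,"dy":0.005,"dz":0,"yaw":0,"claw":1},{"dx":0,"dy":0.005,"dz":0,"yaw":0,"claw":1},{"dx":0,"dy":0.005,"dz":0,"yaw":0,"claw":1}]'
python3 -m crank '[{"dx":0,"dy":0.005,"dz":0,"yaw":0,"claw":1},{"dx":0,"dy":0.005,"dz":0,"yaw":0,"claw":1},{"dx":0,"dy":0.005,"dz":0,"yaw":0,"claw":1},{"dx":0,"dy":0.005,"dz":0,"yaw":0,"claw":1},{"dx":0,"dy":0.005,"dz":0,"yaw":0,"claw":1},{"dx":0,"dy":0.005,"dz":0,"yaw":0,"claw":1},{"dx":0,"dy":0.005,"dz":0,"yaw":0,"claw":1},{"dx":0,"dy":0.005,"dz":0,"yaw":0,"claw":1},{"dx":0,"dy":0.005,"dz":0,"yaw":0,"claw":1},{"dx":0,"dy":0.005,"dz":0,"yaw":0,"claw":1}]'
python3 - <<'E'
from bench import vision;import cv2
cv2.imwrite("pics/top9.png",vision.read_camera("top"));cv2.imwrite("pics/side9.png",vision.read_camera("side"))
E
```

```text
clock: 37.7
position: [0.4584, -0.2201, 0.013]
eef_rot: [-3.141, -0.0, 1.571]
contact_force: [-3.2, -0.5, 0.5]
gripper_width: 1.0
grip_force: 1.5
clock: 38.7
position: [0.5085, -0.2201, 0.013]
eef_rot: [-3.142, -0.0, 1.571]
contact_force: [-2.7, -0.0, -0.0]
gripper_width: 1.002
grip_force: 1.5
```

```bash
python3 -m crank '[{"dx":0,"dy":0.005,"dz":0,"yaw":0,"claw":1},{"dx":0,"dy":0.005,"dz":0,"yaw":0,"claw":1},{"dx":0,"dy":0.005,"dz":0,"yaw":0,"claw":1},{"dx":0,"dy":0.005,"dz":0,"yaw":0,"claw":1},{"dx":0,"dy":0.005,"dz":0,"yaw":0,"claw":1},{"dx":0,"dy":0.005,"dz":0,"yaw":0,"claw":1},{"dx":0,"dy":0.005,"dz":0,"yaw":0,"claw":1},{"dx":0,"dy":0.005,"dz":0,"yaw":0,"claw":1},{"dx":0,"dy":0.005,"dz":0,"yaw":0,"claw":1},{"dx":0,"dy":0.005,"dz":0,"yaw":0,"claw":1}]'
python3 -m crank '[{"dx":0,"dy":0.005,"dz":0,"yaw":0,"claw":1},{"dx":0,"dy":0.004,"dz":0,"yaw":0,"claw":1},{"dx":0,"dy":0.003,"dz":0,"yaw":0,"claw":1},{"dx":0,"dy":0.003,"dz":0,"yaw":0,"claw":1},{"dx":0,"dy":0.002,"dz":0,"yaw":0,"claw":1}]'
python3 - <<'E'
from h import *
t=vision.read_camera("top");s=vision.read_camera("side");cv2.imwrite("pics/top10.png",t);cv2.imwrite("pics/side10.png",s)
for n in(0,7,9,10):
    sat=cv2.cvtColor(cv2.imread(f"pics/top{n}.png"),40)[:,320:345,1].mean(1)
    r=np.where(sat<90)[0];r=r[r>60];print(n,r.min(),r.max(), onz("top",[(332,r.max()+.5)],.056))
E
```

```text
clock: 39.8
position: [0.5585, -0.2202, 0.0131]
eef_rot: [3.141, 0.0, 1.571]
contact_force: [-2.9, -1.7, 2.8]
gripper_width: 0.995
grip_force: 1.6
clock: 40.3
position: [0.5754, -0.2202, 0.0131]
eef_rot: [3.141, 0.0, 1.571]
contact_force: [-2.7, -0.7, 2.6]
gripper_width: 1.002
grip_force: 1.6
0 130 419 [[ 0.01912004 -0.0841124   0.056     ]]
7 130 229 [[ 0.46085351 -0.09805585  0.056     ]]
9 130 191 [[ 0.55637583 -0.10107105  0.056     ]]
10 130 166 [[ 0.62064251 -0.10309964  0.056     ]]
```

```bash
python3 -m crank '[{"dx":0,"dy":0.003,"dz":0,"yaw":0,"claw":1},{"dx":0,"dy":0.003,"dz":0,"yaw":0,"claw":1},{"dx":0,"dy":0.003,"dz":0,"yaw":0,"claw":1},{"dx":0,"dy":0.003,"dz":0,"yaw":0,"claw":1},{"dx":0,"dy":0.003,"dz":0,"yaw":0,"claw":1}]' | egrep 'pos|contact'
python3 -m crank '[{"dx":0,"dy":0.003,"dz":0,"yaw":0,"claw":1},{"dx":0,"dy":0.003,"dz":0,"yaw":0,"claw":1},{"dx":0,"dy":0.002,"dz":0,"yaw":0,"claw":1},{"dx":0,"dy":0.002,"dz":0,"yaw":0,"claw":1}]' | egrep 'clock|pos|contact'
for i in 1 2; do python3 -m crank '[{"dx":0,"dy":0.001,"dz":0,"yaw":0,"claw":1},{"dx":0,"dy":0.001,"dz":0,"yaw":0,"claw":1},{"dx":0,"dy":0.001,"dz":0,"yaw":0,"claw":1}]' | egrep 'clock|pos|contact'; done
```

```text
position: [0.5903, -0.2201, 0.013]
contact_force: [-2.8, -0.2, 0.9]
clock: 41.3
position: [0.6002, -0.2201, 0.013]
contact_force: [-2.2, -0.4, 1.8]
clock: 41.6
position: [0.603, -0.2201, 0.013]
contact_force: [-2.9, -0.2, 1.3]
clock: 41.9
position: [0.6061, -0.2201, 0.013]
contact_force: [-2.7, 1.0, 0.8]
```

```bash
for i in 1 2 3; do python3 -m crank '[{"dx":0,"dy":0.001,"dz":0,"yaw":0,"claw":1},{"dx":0,"dy":0.001,"dz":0,"yaw":0,"claw":1}]' | egrep 'clock|pos|contact'; done
```

```text
clock: 42.1
position: [0.6081, -0.2201, 0.013]
contact_force: [-2.3, 0.6, 1.0]
clock: 42.3
position: [0.6084, -0.2201, 0.013]
contact_force: [-14.1, 1.2, 9.9]
clock: 42.5
position: [0.6085, -0.2201, 0.0131]
contact_force: [-22.3, 0.5, 15.2]
```

```bash
python3 -m crank '[{"dx":0,"dy":-0.002,"dz":0,"yaw":0,"claw":1},{"dx":0,"dy":-0.005,"dz":0,"yaw":0,"claw":1},{"dx":0,"dy":-0.015,"dz":0,"yaw":0,"claw":1},{"dx":0,"dy":-0.03,"dz":0,"yaw":0,"claw":1},{"dx":0,"dy":-0.04,"dz":0,"yaw":0,"claw":1},{"dx":0,"dy":-0.04,"dz":0,"yaw":0,"claw":1},{"dx":0,"dy":-0.04,"dz":0,"yaw":0,"claw":1},{"dx":0,"dy":-0.04,"dz":-0.02,"yaw":0,"claw":1},{"dx":0,"dy":0,"dz":-0.04,"yaw":0,"claw":1},{"dx":0,"dy":0,"dz":0,"yaw":0,"claw":1}]'
python3 - <<'E'
from h import *
np.set_printoptions(precision=4,suppress=True)
t=vision.read_camera("top");s=vision.read_camera("side");cv2.imwrite("pics/top11.png",t);cv2.imwrite("pics/side11.png",s)
for n in(7,11):
  sat=cv2.cvtColor(cv2.imread(f"pics/top{n}.png"),40)[...,1]; g=cv2.imread(f"pics/top{n}.png",0)
  v=sat[:,315:350].mean(1);r=np.where(v<90)[0];r=r[r>60];y=r.max()+.5;print(n,r.min(),r.max())
  a,u=edge(sat,(312,y+.5),(350,y-.5),3);print(onz("top",[a],.056),u)
# column colour (grey) in side view around projected positions after a 0.2 m shift
for z,w in((.058,.042),(.096,.032),(.126,.023)):
  P=[(.766+sx*.05-.0*sy,-.122+sy*w,z) for sx,sy in((1,1),(1,-1),(-1,-1),(-1,1))];print(z,proj("side",P).round(1).tolist())
E
```

```text
clock: 43.5
position: [0.4026, -0.2226, 0.0778]
eef_rot: [3.134, 0.006, 1.569]
contact_force: [0.7, -1.7, 0.7]
gripper_width: 1.001
grip_force: 0.0
7 130 229
[[ 0.4612 -0.1051  0.056 ]] [ 0.9999 -0.0139]
11 130 154
[[ 0.6504 -0.1119  0.056 ]] [ 0.9998 -0.0193]
0.058 [[245.4, 192.3], [266.2, 183.8], [288.6, 194.3], [267.7, 203.5]]
0.096 [[247.4, 179.8], [263.5, 173.5], [286.2, 183.9], [270.0, 190.7]]
0.126 [[249.4, 169.8], [261.0, 165.4], [283.9, 175.5], [272.2, 180.3]]
```

```bash
python3 - <<'E'
from h import *
R2=lambda a:np.array([[np.cos(a),-np.sin(a)],[np.sin(a),np.cos(a)]])
for n,cx in((7,.566),(11,.7655)):
  g=cv2.imread(f"pics/side{n}.png",0)
  for nm,z,l,w in(("big",.058,.055,.042),("wide",.096,.05,.032),("narrow",.126,.05,.023)):
    P=[np.r_[R2(-.075)@[-l,sy*w]+[cx,-.122],z] for sy in(1,-1)]
    q=proj("side",P);a,u=edge(g,q[0],q[1],3);d=(q[1]-q[0])/np.linalg.norm(q[1]-q[0]);m=np.array([-d[1],d[0]])
    print(n,nm,q.round(1).tolist(),"offset px %.2f"%((a-q[0])@m),"angle %.3f"%(np.arctan2(*(u*np.sign(u[0]))[::-1])-np.arctan2(d[1],d[0])))
E
```

```text
7 big [[317.6, 229.7], [340.3, 219.7]] offset px 1.77 angle -0.062
7 wide [[319.5, 215.3], [337.0, 207.9]] offset px 2.09 angle 0.044
7 narrow [[322.3, 204.3], [335.0, 199.1]] offset px 0.07 angle 0.051
11 big [[267.2, 204.2], [289.6, 195.7]] offset px 1.92 angle -0.006
11 wide [[268.6, 190.8], [285.9, 184.6]] offset px 1.99 angle -0.001
11 narrow [[270.9, 180.5], [283.4, 176.1]] offset px -1.48 angle -0.038
```

```bash
python3 - <<'E'
from h import *
R2=lambda a:np.array([[np.cos(a),-np.sin(a)],[np.sin(a),np.cos(a)]])
for n,cx in((7,.566),(11,.7655)):
  g=cv2.imread(f"pics/side{n}.png").astype(np.float32)
  hsv=cv2.cvtColor(g.astype(np.uint8),40).astype(np.float32)
  # vertical image profiles down the near end's middle; and horizontal span at narrow/wide mid-heights
  P=np.r_[R2(-.075)@[-.05,0]+[cx,-.122],.126];u,v=proj("side",P)[0]
  print(n,(u.round(1),v.round(1)),"V",g[int(v)-8:int(v)+30,int(u)-1:int(u)+2].mean((1,2)).round().astype(int).tolist())
  for z,nm,w in((.112,"narrow",.023),(.078,"wide",.032),(.036,"big",.042)):
    l=.055 if nm=="big" else .05
    c=[proj("side",np.r_[R2(-.075)@[-l,s*w]+[cx,-.122],z])[0] for s in(1,-1)]
    m,k=(c[0]+c[1])/2,(c[1]-c[0])/2
    X=(m+k*np.linspace(-1.6,1.6,33)[:,None]).astype(np.float32)
    pr=cv2.remap(g.mean(2),X[:,:1].copy(),X[:,1:].copy(),1).ravel();print("  ",nm,"half px %.1f"%np.linalg.norm(k),pr.round().astype(int).tolist())
E
```

```text
7 (np.float64(328.7), np.float64(201.6)) V [117, 118, 126, 147, 169, 176, 175, 176, 167, 143, 127, 116, 109, 119, 124, 125, 125, 123, 124, 125, 126, 122, 111, 117, 125, 124, 125, 125, 126, 123, 117, 123, 129, 129, 128, 124, 117, 122]
   narrow half px 6.9 [139, 138, 138, 139, 139, 136, 131, 124, 122, 126, 125, 124, 126, 125, 122, 121, 122, 125, 125, 124, 125, 125, 122, 118, 86, 60, 55, 53, 53, 55, 62, 76, 92]
   wide half px 9.5 [118, 118, 118, 120, 130, 133, 130, 125, 125, 127, 125, 126, 126, 126, 126, 126, 124, 123, 125, 125, 125, 126, 127, 127, 132, 133, 144, 151, 152, 151, 148, 134, 106]
   big half px 12.4 [218, 180, 127, 124, 122, 126, 133, 129, 128, 128, 127, 127, 127, 128, 128, 129, 129, 129, 126, 128, 127, 127, 122, 124, 123, 154, 205, 218, 214, 216, 212, 212, 211]
11 (np.float64(277.2), np.float64(178.3)) V [67, 66, 65, 64, 65, 65, 76, 102, 125, 128, 120, 112, 116, 125, 125, 124, 123, 125, 126, 126, 122, 112, 117, 126, 125, 125, 124, 124, 121, 118, 127, 128, 127, 128, 116, 113, 124, 140]
   narrow half px 6.6 [117, 119, 118, 118, 121, 125, 128, 125, 123, 126, 127, 124, 121, 120, 124, 124, 123, 122, 123, 126, 122, 122, 124, 124, 107, 61, 49, 47, 48, 53, 61, 75, 91]
   wide half px 9.2 [118, 119, 119, 119, 121, 129, 125, 124, 124, 124, 124, 125, 124, 126, 125, 126, 126, 125, 124, 126, 127, 126, 126, 126, 124, 124, 146, 150, 151, 151, 148, 138, 101]
   big half px 11.9 [147, 136, 126, 126, 123, 131, 128, 126, 124, 128, 129, 132, 132, 140, 143, 142, 135, 128, 129, 135, 140, 139, 142, 147, 154, 145, 142, 145, 150, 148, 147, 148, 150]
```

```bash
python3 -m crank '[{"dx":0,"dy":0,"dz":0,"yaw":0,"claw":1},{"dx":0,"dy":0,"dz":0,"yaw":0,"claw":1}]' | grep contact; python3 -c "
from bench import ctrl; print(ctrl.job_done())"
```

```text
contact_force: [-1.1, -0.3, -0.5]
the job is handed in; nothing more can be done
None
```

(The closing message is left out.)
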